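Line up heel blanks on the suction board

ROBOT

A 6-joint arm with a two-finger parallel gripper is mounted at the origin on the work surface. World frame = base frame: x ahead of the robot, y to its left, z up, the work surface at z = 0. Lengths are in m, angles in rad, forces in N, time in s.
With the tool pointing down it reaches from about 0.35 to 0.85 m from the base axis. Payload 8.1 kg.
Tool frame: the origin (TCP) lies on the centre line of the jaws, within the pads' length; the fingertips stand robot.tip_reach ahead of it and the grasp point (between the pads) lies 5 mm behind it (robot.tip_reach is the distance from the TCP to the fingertips, in m); z points along the fingers, y is the direction in which the jaws open and shut (so a half turn about z gives the same grasp; the last joint's range is limited). The gripper opens to 93 mm and grips with 3 to 60 N. Pads are 15 mm wide; open, the fingers measure 128 mm over their backs; the gripper's body (75 mm by 188 mm) begins 65 mm behind the grasp point.
Start: joints at [1.025, 0.13, 1.488, -0, 1.523, -0.085], TCP at [0.267, 0.537, 0.233] pointing down, gripper open.
Joint ranges: [-2.96, 2.96], [-0.89, 2.26], [0.02, 2.5], [-1.34, 4.48], [0, 2.73], [-2.66, 2.66]. Speed limits (rad/s): [2.39, 2.39, 2.79, 3.14, 3.14, 3.14].

INTERFACE

Orientations are given as a rotation vector (axis times angle).
In Python, from plant import sensors, read_camera, robot gives the robot as it stands.
- The arm moves only by the tool play_rows, never from a script. Its argument "series" is a list that holds one entry, the list of rows, each a list of 5 numbers: the closure, from -1 (fully open) to 1 (shut), then the shift along the world's x, y, z in m, then the turn about the world's z in rad. A call has 1 to 8 rows; each row is the pose to reach, as a shift and turn from the pose commanded when the call began; what a row does not reach only later rows make up. A row lasts 1/10 s, in which the tool goes at most 50 mm and 8.59 degrees, less where a joint would pass 70% of its speed; a pose out of reach is approached as far as the arm can. A call with a gripper value outside its range is refused whole. The fingers move at their own pace and stop on an object; "force" is the grip in N (left out, the last holds). Time passes only in rows, so rows that repeat a pose let the fingers close. It gives the time, the measured TCP pose, the force and the opening at its end, in the units of the state.
- sensors.read_state(): the state, without advancing time (a new reading comes with each control period).
- read_camera(name): name is "side" or "top" or "wrist"; returns a dict with "color" (480x640x3 uint8, red, green, blue), "range_z" (480x640 float32, m along the optical axis (not along the pixel's ray), 0 where there is no reading), "intrinsics" (3x3 intrinsics, pixels), "D" ([k1, k2, p1, p2, k3] as OpenCV has them; the pictures are not rectified), "rvec" (rotation vector, rad) and "tvec" (3), from world to camera coordinates, as OpenCV has them. Camera axes: x right, y down, z forward; pixel columns grow to the right and rows downward; lengths in m; the calibration is good to about 2 mm. A picture is of the moment at which its call begins.
- robot.close_job(): hands the job in, once; it reports no verdict.
The state is a dict: "t": time; "q": joint angles; "dq": joint speeds; "joint_torque": joint torques, N m; "tool_pos": TCP position; "orientation": TCP orientation; "force": force on the tool from outside, world axes, zero at the start; "wrist_torque": the same for the moment, N m; "opening": finger opening in m.
Only numpy, scipy, OpenCV 4.12 (cv2) and the standard library are available. Lean on these libraries where they do the work, as an engineer would, in place of code of your own. Each camera call takes 0.05 s, during which the arm holds its last target.

TASK

First shut the suction valve fully so the heel blanks slide freely; then slide every blank on the green board away from the robot until its straight front edge meets the white scribed line squarely, to within 2 mm along its whole length and the blank is wholly on the board, and stand one weight upright on the middle of each blank (within 20 mm of its centre). With all blanks lined up and weighted, turn the valve to 45 degrees, half open at the green mark, so that suction takes hold. Finally stand all the weights back on the orange pad, the blanks still on the line, and leave the hammer, the sandal and the pliers alone.

Things in the scene. Friction and masses are not known exactly. Their poses are not given: they have to be found in the camera images.
- board_line (a point): Midpoint of the white scribed line (2 mm wide, 436 mm long) on the top face of the fixed green gridded suction board (300 x 440 mm, 440 along the line, 15 mm thick, lying on the table). z is up, y runs along the line, x is square to it and points away from the robot side; the board reaches 235 mm on the -x side of the line and 65 mm on the +x side. The point is the middle of the line's width, on the top face.
- blank1_center (a point): Heel blank 1: loose flat tan fibreboard rectangle lying on the board, 100 mm (its x) x 86 mm (its y) x 15 mm thick, about 0.13 kg, too wide to grip flat. The point is its centre, half-way up. Its +x edge is the straight front edge; a brown heel outline, rounded at the -x end, and two slots near the front are printed on top. Absent in some starts.
- blank1_front_left (a point): Left (+y) end of the lower front edge of heel blank 1: 50 mm in x, 43 mm in y from its centre, at its underside.
- blank1_front_right (a point): Right (-y) end of the lower front edge of heel blank 1, likewise at y = -43 mm.
- blank2_center (a point): Heel blank 2: loose flat tan fibreboard rectangle lying on the board, 100 mm (its x) x 86 mm (its y) x 15 mm thick, about 0.13 kg, too wide to grip flat. The point is its centre, half-way up. Its +x edge is the straight front edge; a brown heel outline, rounded at the -x end, and two slots near the front are printed on top. Absent in some starts.
- blank2_front_left (a point): Left (+y) end of the lower front edge of heel blank 2: 50 mm in x, 43 mm in y from its centre, at its underside.
- blank2_front_right (a point): Right (-y) end of the lower front edge of heel blank 2, likewise at y = -43 mm.
- blank3_center (a point): Heel blank 3: loose flat tan fibreboard rectangle lying on the board, 100 mm (its x) x 86 mm (its y) x 15 mm thick, about 0.13 kg, too wide to grip flat. The point is its centre, half-way up. Its +x edge is the straight front edge; a brown heel outline, rounded at the -x end, and two slots near the front are printed on top. Absent in some starts.
- blank3_front_left (a point): Left (+y) end of the lower front edge of heel blank 3: 50 mm in x, 43 mm in y from its centre, at its underside.
- blank3_front_right (a point): Right (-y) end of the lower front edge of heel blank 3, likewise at y = -43 mm.
- weight1_center (a point): Weight 1: loose steel disc 48 mm across and 20 mm thick with an upright brass stud on top, 18 mm across and 28 mm tall (48 mm tall in all, about 0.32 kg). Starts upright on the rest pad. The point is on its axis, 24 mm above its underside (4 mm above the disc's top face).
- weight2_center (a point): Weight 2: loose steel disc 48 mm across and 20 mm thick with an upright brass stud on top, 18 mm across and 28 mm tall (48 mm tall in all, about 0.32 kg). Starts upright on the rest pad. The point is on its axis, 24 mm above its underside (4 mm above the disc's top face).
- weight3_center (a point): Weight 3: loose steel disc 48 mm across and 20 mm thick with an upright brass stud on top, 18 mm across and 28 mm tall (48 mm tall in all, about 0.32 kg). Starts upright on the rest pad. The point is on its axis, 24 mm above its underside (4 mm above the disc's top face).
- valve_axis (a point): Fixed ball valve (90 mm square foot, white dial 112 mm across with its top 45 mm above the table): the point is on the upright turning axis at the height of the middle of the lever, 70 mm above the table. Its axes are those of its foot; when shut the lever points along its -x, over the red mark; fully open it points along its -y, over the black mark; the green mark half-way is 45 degrees open.
- valve_grip (a point): Middle of the red grip of the valve lever, 80 mm from the turning axis: a level bar 50 mm long along the lever, 14 mm wide, 14 mm high, nothing beneath it but the table.
- valve (a joint): Opening angle of the valve, rad: 0 shut (a stop), 0.785 at the green half-open mark (no stop or click), 1.571 fully open (a stop). It grows as the lever turns counterclockwise seen from above. The lever stays where it is left; turning takes about 0.2 N m (2.5 N at the grip).
- pad: Fixed orange rubber rest pad for the weights, 240 x 85 x 4 mm, origin at the centre of its underside, long side along its x.
- hammer: Bystander: claw-less workshop hammer, 280 mm long, lying beyond the board.
- sandal: Bystander: finished tan sandal, 220 mm long, 70 mm high, standing on the table near the robot.
- pliers: Bystander: red-handled pliers, about 180 mm long, lying on the table near the robot.
Mind the look-alikes: they are no part of the job. What is shaped like the part that bears blank3_center but grey or purple is not meant.

How it is judged:
On the way, in this order (a step that is already met when the one before it is completed fails the run):
1. the suction valve is shut (value of joint valve below 0.07 rad), for 0.2 s.
2. every blank lies with its front edge on the line and a weight on its middle, the valve still shut (x of blank1_front_left in the frame of board_line between -0.0025 and 0.0025 m and x of blank1_front_right in the frame of board_line between -0.0025 and 0.0025 m and z of blank1_center in the frame of board_line between 0.004 and 0.011 m and y of blank1_center in the frame of board_line between -0.179 and 0.179 m and ((horizontal distance between weight1_center and blank1_center below 0.025 m and z of weight1_center in the frame of blank1_center between 0.027 and 0.036 m and angle between weight1_center's own z axis and vertical below 0.1 rad) or (horizontal distance between weight2_center and blank1_center below 0.025 m and z of weight2_center in the frame of blank1_center between 0.027 and 0.036 m and angle between weight2_center's own z axis and vertical below 0.1 rad) or (horizontal distance between weight3_center and blank1_center below 0.025 m and z of weight3_center in the frame of blank1_center between 0.027 and 0.036 m and angle between weight3_center's own z axis and vertical below 0.1 rad)) and x of blank2_front_left in the frame of board_line between -0.0025 and 0.0025 m and x of blank2_front_right in the frame of board_line between -0.0025 and 0.0025 m and z of blank2_center in the frame of board_line between 0.004 and 0.011 m and y of blank2_center in the frame of board_line between -0.179 and 0.179 m and ((horizontal distance between weight1_center and blank2_center below 0.025 m and z of weight1_center in the frame of blank2_center between 0.027 and 0.036 m and angle between weight1_center's own z axis and vertical below 0.1 rad) or (horizontal distance between weight2_center and blank2_center below 0.025 m and z of weight2_center in the frame of blank2_center between 0.027 and 0.036 m and angle between weight2_center's own z axis and vertical below 0.1 rad) or (horizontal distance between weight3_center and blank2_center below 0.025 m and z of weight3_center in the frame of blank2_center between 0.027 and 0.036 m and angle between weight3_center's own z axis and vertical below 0.1 rad)) and x of blank3_front_left in the frame of board_line between -0.0025 and 0.0025 m and x of blank3_front_right in the frame of board_line between -0.0025 and 0.0025 m and z of blank3_center in the frame of board_line between 0.004 and 0.011 m and y of blank3_center in the frame of board_line between -0.179 and 0.179 m and ((horizontal distance between weight1_center and blank3_center below 0.025 m and z of weight1_center in the frame of blank3_center between 0.027 and 0.036 m and angle between weight1_center's own z axis and vertical below 0.1 rad) or (horizontal distance between weight2_center and blank3_center below 0.025 m and z of weight2_center in the frame of blank3_center between 0.027 and 0.036 m and angle between weight2_center's own z axis and vertical below 0.1 rad) or (horizontal distance between weight3_center and blank3_center below 0.025 m and z of weight3_center in the frame of blank3_center between 0.027 and 0.036 m and angle between weight3_center's own z axis and vertical below 0.1 rad)) and value of joint valve below 0.07 rad), for 0.3 s.
3. the valve is half open, at 45 degrees, a weight still on every blank (value of joint valve between 0.698 and 0.872 rad and ((horizontal distance between weight1_center and blank1_center below 0.025 m and z of weight1_center in the frame of blank1_center between 0.027 and 0.036 m and angle between weight1_center's own z axis and vertical below 0.1 rad) or (horizontal distance between weight2_center and blank1_center below 0.025 m and z of weight2_center in the frame of blank1_center between 0.027 and 0.036 m and angle between weight2_center's own z axis and vertical below 0.1 rad) or (horizontal distance between weight3_center and blank1_center below 0.025 m and z of weight3_center in the frame of blank1_center between 0.027 and 0.036 m and angle between weight3_center's own z axis and vertical below 0.1 rad)) and ((horizontal distance between weight1_center and blank2_center below 0.025 m and z of weight1_center in the frame of blank2_center between 0.027 and 0.036 m and angle between weight1_center's own z axis and vertical below 0.1 rad) or (horizontal distance between weight2_center and blank2_center below 0.025 m and z of weight2_center in the frame of blank2_center between 0.027 and 0.036 m and angle between weight2_center's own z axis and vertical below 0.1 rad) or (horizontal distance between weight3_center and blank2_center below 0.025 m and z of weight3_center in the frame of blank2_center between 0.027 and 0.036 m and angle between weight3_center's own z axis and vertical below 0.1 rad)) and ((horizontal distance between weight1_center and blank3_center below 0.025 m and z of weight1_center in the frame of blank3_center between 0.027 and 0.036 m and angle between weight1_center's own z axis and vertical below 0.1 rad) or (horizontal distance between weight2_center and blank3_center below 0.025 m and z of weight2_center in the frame of blank3_center between 0.027 and 0.036 m and angle between weight2_center's own z axis and vertical below 0.1 rad) or (horizontal distance between weight3_center and blank3_center below 0.025 m and z of weight3_center in the frame of blank3_center between 0.027 and 0.036 m and angle between weight3_center's own z axis and vertical below 0.1 rad))), for 0.3 s.
At the end, for the whole second after the job is handed in: Both ends of each present blank's front edge are within 2.5 mm of the line's middle, the blank flat, its centre within 179 mm of the line's midpoint measured along the line; all three weights stand upright with their axes over the rest pad; the valve is at 45 degrees within 5 degrees (x of blank1_front_left in the frame of board_line between -0.0025 and 0.0025 m and x of blank1_front_right in the frame of board_line between -0.0025 and 0.0025 m and z of blank1_center in the frame of board_line between 0.004 and 0.011 m and y of blank1_center in the frame of board_line between -0.179 and 0.179 m and x of blank2_front_left in the frame of board_line between -0.0025 and 0.0025 m and x of blank2_front_right in the frame of board_line between -0.0025 and 0.0025 m and z of blank2_center in the frame of board_line between 0.004 and 0.011 m and y of blank2_center in the frame of board_line between -0.179 and 0.179 m and x of blank3_front_left in the frame of board_line between -0.0025 and 0.0025 m and x of blank3_front_right in the frame of board_line between -0.0025 and 0.0025 m and z of blank3_center in the frame of board_line between 0.004 and 0.011 m and y of blank3_center in the frame of board_line between -0.179 and 0.179 m and x of weight1_center in the frame of pad between -0.12 and 0.12 m and y of weight1_center in the frame of pad between -0.0425 and 0.0425 m and z of weight1_center in the frame of pad between 0.024 and 0.032 m and angle between each of weight1_center, weight2_center, weight3_center's own z axis and vertical below 0.1 rad and x of weight2_center in the frame of pad between -0.12 and 0.12 m and y of weight2_center in the frame of pad between -0.0425 and 0.0425 m and z of weight2_center in the frame of pad between 0.024 and 0.032 m and x of weight3_center in the frame of pad between -0.12 and 0.12 m and y of weight3_center in the frame of pad between -0.0425 and 0.0425 m and z of weight3_center in the frame of pad between 0.024 and 0.032 m and value of joint valve between 0.698 and 0.872 rad); the robot touches nothing.
It fails at once if the hammer is disturbed (moved more than 20 mm) (distance of hammer from where it was at the start of the episode above 0.02 m).
It fails at once if the sandal is disturbed (moved more than 20 mm) (distance of sandal from where it was at the start of the episode above 0.02 m).
It fails at once if the pliers is disturbed (moved more than 20 mm) (distance of pliers from where it was at the start of the episode above 0.02 m).
Of blank1, blank2, blank3 only 2 to 3 are there at a start; the rules pass over those that are not, and their reading is None.
At some moment in a run one of blank1, blank2, blank3 may be knocked a few centimetres aside while the robot is not near it.
Once in a run the grip may slacken for a moment while it holds something.
It also fails if it takes over 210 s, if anything falls off the work surface, if the arm or the gripper's body presses on something with over 40 N, if the wrist force passes 120 N, or if a joint passes its speed limit or range.

## Working session

There is one attempt and no reset: what is moved stays moved. The work goes in short steps, Python scripts to look and compute and a tool call to move; the robot and the scene stay as the last step left them, time stands still between calls to the robot, and variables do not carry over. Pictures are saved under pics/ and viewed, and the job is handed in when it is done.

Besides the shell and the picture viewer there is one more tool, called after "Call:" as a command line: name --argument value ..., lists and objects as JSON in quotes. play_rows: Moves the arm, as the interface text tells. Its arguments: {"type":"object","properties":{"series":{"type":"array","items":{"type":"array","items":{"type":"array","items":{"type":"number"}}}},"force":{"type":"number"}},"required":["series"]}

```bash
ls; mkdir -p pics; cat > h.py <<'E'
import numpy as np, cv2
from plant import sensors, read_camera, robot
def snap(n,f):
    c=read_camera(n); cv2.imwrite('pics/'+f+'.png',c['color'][:,:,::-1]); np.savez('pics/'+f+'.npz',**c); return c
def load(f): return dict(np.load('pics/'+f+'.npz'))
def at_z(c,px,z):
    p=cv2.undistortPoints(np.array(px,float).reshape(-1,1,2),c['intrinsics'],c['D']).reshape(-1,2)
    R=cv2.Rodrigues(c['rvec'])[0]; o=-R.T@c['tvec'].ravel()
    d=np.c_[p,np.ones(len(p))]@R
    return o+d*((z-o[2])/d[:,2])[:,None]
def proj(c,P): return cv2.projectPoints(np.array(P,float).reshape(-1,3),c['rvec'],c['tvec'],c['intrinsics'],c['D'])[0].reshape(-1,2)
def crop(c,f,x0,y0,x1,y1,k):
    cv2.imwrite('pics/'+f+'.png',cv2.resize(c['color'][y0:y1,x0:x1,::-1],None,fx=k,fy=k,interpolation=cv2.INTER_CUBIC))
E
python3 - <<'E'
from h import *
for n in ['top','side','wrist']: 
    c=snap(n,n+'0'); R=cv2.Rodrigues(c['rvec'])[0]; print(n,-R.T@c['tvec'].ravel(),c['intrinsics'][0,0])
s=sensors.read_state(); print(s); print(robot.tip_reach)
E
```

```text
pics
top [0.33645855 0.14654347 1.63925609] 548.9909516013256
side [0.51841073 1.05307179 0.96260194] 538.0523905259323
wrist [0.19923809 0.57166369 0.38280603] 367.1603615932066
{'t': 0.15, 'q': array([ 1.02461324e+00,  1.30972629e-01,  1.48906570e+00,  3.87298548e-05,
        1.52297183e+00, -8.53968378e-02]), 'dq': array([-3.14273781e-03, -3.16063501e-03, -3.44492970e-03,  2.40334979e-05,
       -1.39646900e-03, -7.62687969e-04]), 'joint_torque': array([ 7.47080885e-04, -5.60480440e+01, -4.92332518e+01,  7.68278539e-02,
        3.06481950e-02, -1.15275957e-04]), 'tool_pos': array([0.26653667, 0.53707625, 0.2318173 ]), 'orientation': array([-7.17308763e-01, -3.05811564e+00,  2.09732157e-03]), 'force': array([-0.38132265, -0.63020979, -0.25668466]), 'wrist_torque': array([ 0.00954991,  0.06013999, -0.01832033]), 'opening': 0.09294683855855652}
0.014
```

View pics/top0.png

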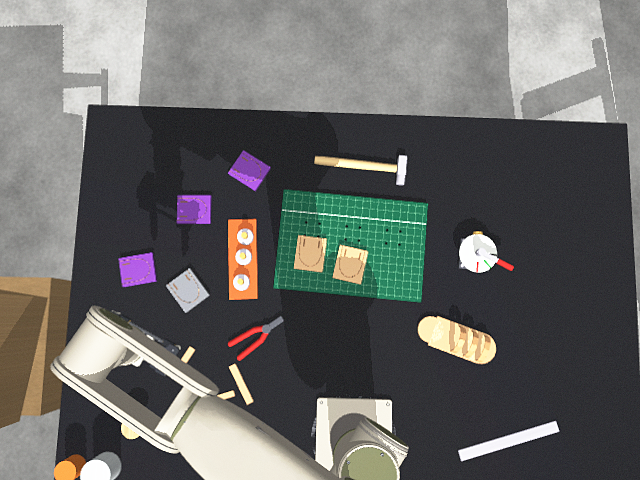

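View pics/side0.png

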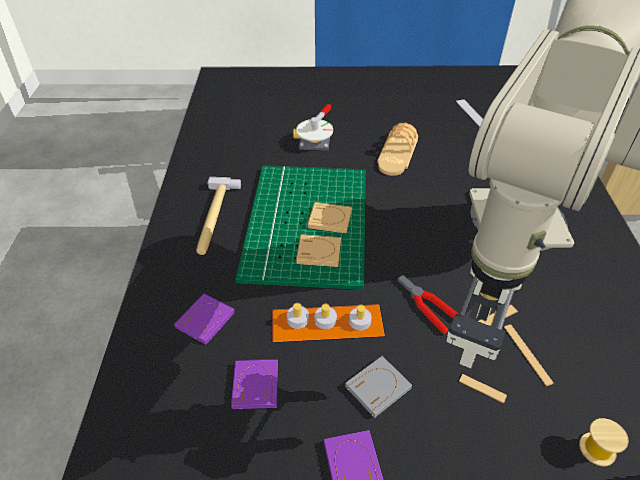

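View pics/wrist0.png

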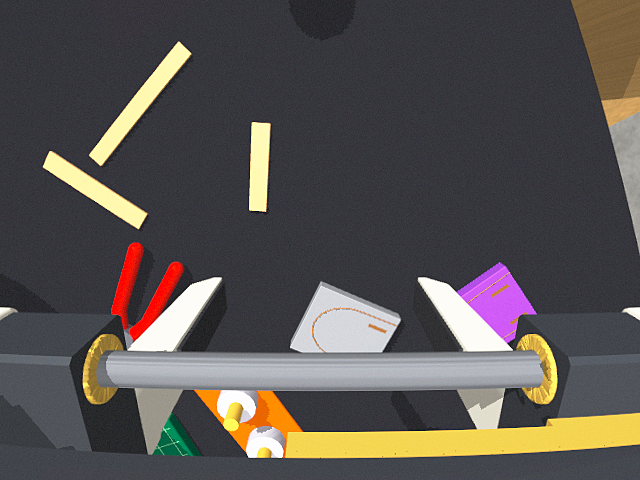

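Look-alikes: the purple plates at top(249,170), (194,209), (137,269) and the grey one at (187,290) are decoys. The tan plates on the board at (310,254) and (350,263) are the real blanks. I'll check that in close crops.

```bash
python3 - <<'E'
from h import *
c=load('top0'); crop(c,'t_board',215,170,435,310,3.6); crop(c,'t_valve',440,210,540,290,7)
c=load('side0'); crop(c,'s_board',225,155,385,345,3.1)
E
```

```text
(no output)
```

View pics/t_board.png

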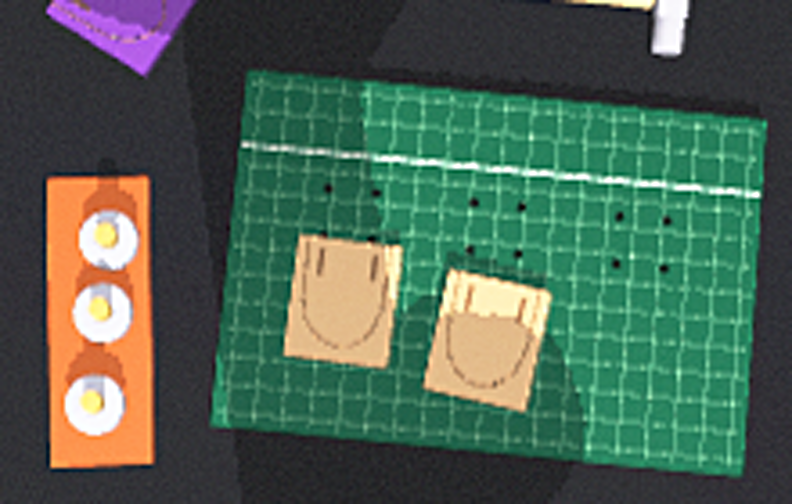

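View pics/t_valve.png

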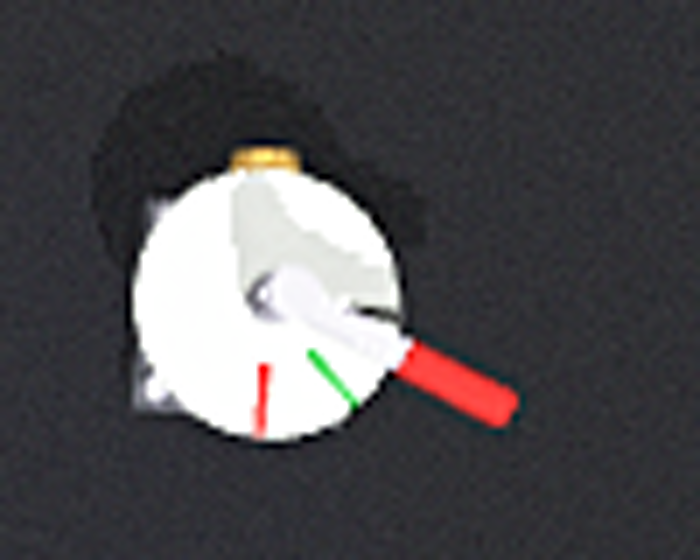

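View pics/s_board.png

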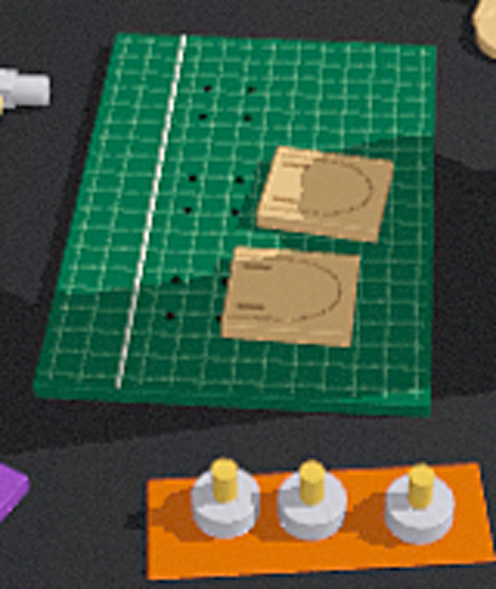

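```bash
cat >> h.py <<'E'
def uncrop(p,x0,y0,k): return (np.array(p,float)+.5)/k-.5+np.array([x0,y0])
E
python3 - <<'E'
from h import *
np.set_printoptions(precision=4,suppress=True)
c=load('top0'); b=lambda p,z: at_z(c,uncrop(p,215,170,3.6),z); v=lambda p,z: at_z(c,uncrop(p,440,210,7),z)
L=b([(243,146),(761,194)],.015); print('line',L,np.linalg.norm(L[0]-L[1]))
print('boardcorners',b([(247,71),(766,121),(743,475),(212,426)],.015))
A=b([(300,235),(402,245),(388,368),(284,355)],.03); B=b([(450,269),(550,291),(526,411),(423,388)],.03)
for Q in (A,B): print(Q[:,:2].tolist(),Q.mean(0))
print('pad',b([(48,178),(150,177),(153,466),(50,467)],.004),'studs',b([(107,233),(100,308),(92,400)],.052),'discs',b([(108,240),(102,312),(95,404)],.024))
print('dial',v([(267,305)],.045),'red',v([(264,366),(260,436)],.045),'green',v([(312,352),(356,405)],.045),'black',v([(357,308),(398,316)],.045),'grip',v([(408,357),(513,405)],.077), 'post',v([(280,293)],.077))
s=load('side0'); u=lambda p,z:at_z(s,uncrop(p,225,155,3.1),z)
print('side line',u([(183,36),(120,387)],.015)); print('blanks',u([(281,147),(393,160),(378,241),(257,226)],.03),u([(237,247),(360,257),(352,347),(222,337)],.03)); print('studs',u([(224,463),(312,465),(422,467)],.052))
E
```

```text
line [[ 0.6521  0.2287  0.015 ]
 [ 0.6246 -0.2058  0.015 ]] 0.43529748344979835
boardcorners [[ 0.7163  0.2276  0.015 ]
 [ 0.6871 -0.2101  0.015 ]
 [ 0.3903 -0.1907  0.015 ]
 [ 0.4182  0.2456  0.015 ]]
[[0.5761473588125319, 0.17837493916743002], [0.570334519979861, 0.09422587893365558], [0.4686473775630885, 0.10315304502632114], [0.47682699223083186, 0.18826234390240118]] [0.523 0.141 0.03 ]
[[0.5515826358144837, 0.054277019279758504], [0.5357849605835364, -0.028307820562964936], [0.4368008200883864, -0.01012041881922221], [0.45314743186189077, 0.07421649612252135]] [0.4943 0.0225 0.03  ]
pad [[0.622  0.3915 0.004 ]
 [0.6254 0.3062 0.004 ]
 [0.3846 0.2935 0.004 ]
 [0.3814 0.3779 0.004 ]] studs [[0.5698 0.3343 0.052 ]
 [0.5086 0.3372 0.052 ]
 [0.4343 0.3402 0.052 ]] discs [[0.5682 0.3366 0.024 ]
 [0.5084 0.3388 0.024 ]
 [0.4329 0.341  0.024 ]]
dial [[ 0.5355 -0.352   0.045 ]] red [[ 0.5097 -0.3503  0.045 ]
 [ 0.4802 -0.3482  0.045 ]] green [[ 0.5162 -0.3707  0.045 ]
 [ 0.4944 -0.389   0.045 ]] black [[ 0.5353 -0.3901  0.045 ]
 [ 0.5325 -0.4075  0.045 ]] grip [[ 0.5117 -0.4002  0.077 ]
 [ 0.4931 -0.4434  0.077 ]] post [[ 0.5367 -0.3474  0.077 ]]
side line [[ 0.628  -0.2044  0.015 ]
 [ 0.6537  0.2297  0.015 ]]
blanks [[ 0.5347 -0.0281  0.03  ]
 [ 0.4398 -0.0111  0.03  ]
 [ 0.4557  0.0875  0.03  ]
 [ 0.5534  0.0699  0.03  ]] [[0.569  0.0944 0.03  ]
 [0.4707 0.1058 0.03  ]
 [0.4792 0.2027 0.03  ]
 [0.5778 0.1925 0.03  ]]
studs [[0.5711 0.3312 0.052 ]
 [0.5102 0.3328 0.052 ]
 [0.4344 0.3345 0.052 ]]
```

Both tan plates on the board match the description, so two blanks are present. The valve is about 69° open, so I'll move to the lever first.

Call:
play_rows --series '[[[0,0.233,-0.4,0,-0.9],[0,0.233,-0.4,0,-0.9],[0,0.233,-0.4,0,-0.9],[0,0.233,-0.4,0,-0.9],[0,0.233,-0.4,0,-0.9],[0,0.233,-0.4,0,-0.9],[0,0.233,-0.4,0,-0.9],[0,0.233,-0.4,0,-0.9]]]'

```text
t: 0.95
tool_pos: [0.4686, 0.1899, 0.2326]
orientation: [1.977, 2.442, 0.0]
force: [0.2, 1.4, -0.3]
opening: 0.0468
```

Call:
play_rows --series '[[[0,0.05,-0.4,0,-0.9],[0,0.05,-0.4,0,-0.9],[0,0.05,-0.4,0,-0.9],[0,0.05,-0.4,0,-0.9],[0,0.05,-0.4,0,-0.9],[0,0.05,-0.4,0,-0.9],[0,0.05,-0.4,0,-0.9],[0,0.05,-0.4,0,-0.9]]]'

```text
t: 1.75
tool_pos: [0.5174, -0.2072, 0.2325]
orientation: [-2.842, -1.338, -0.0]
force: [0.3, 0.1, 0.4]
opening: 0.0467
```

Call:
play_rows --series '[[[0,-0.014,-0.215,-0.06,0.25],[0,-0.014,-0.215,-0.06,0.25],[0,-0.014,-0.215,-0.06,0.25],[0,-0.014,-0.215,-0.06,0.25],[0,-0.014,-0.215,-0.06,0.25],[0,-0.014,-0.215,-0.06,0.25],[0,-0.014,-0.215,-0.06,0.25]]]'

```text
t: 2.45
tool_pos: [0.5033, -0.42, 0.1718]
orientation: [-2.652, -1.681, 0.0]
force: [0.5, 0.1, 0.2]
opening: 0.0464
```

```bash
python3 - <<'E'
from h import *
c=snap('wrist','w1');crop(c,'w1c',0,0,640,480,1.25)
s=sensors.read_state();print(s['tool_pos'],s['orientation'],s['force'])
E
```

```text
[ 0.50381149 -0.41934531  0.1724705 ] [-2.65192113e+00 -1.68272776e+00 -3.91059634e-04] [-1.41536026  0.46669008  0.06749895]
```

View pics/w1c.png

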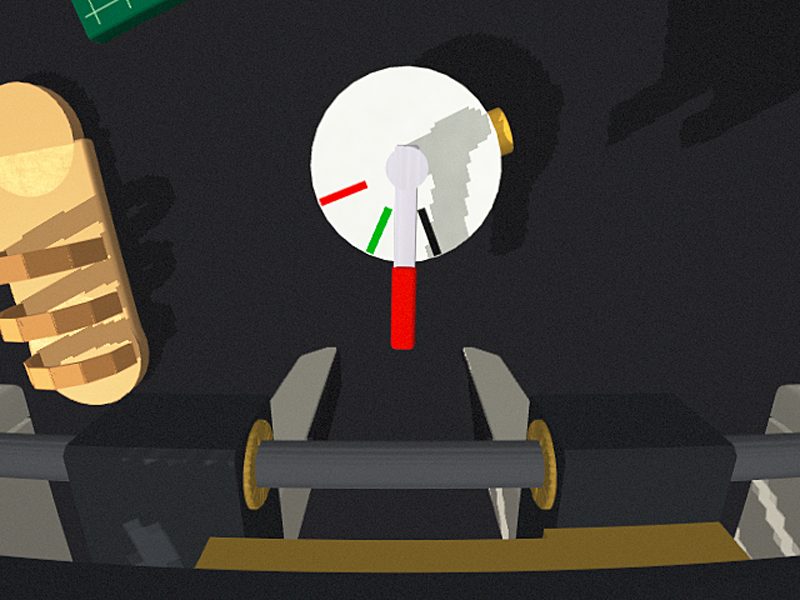

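```bash
python3 - <<'E'
from h import *
np.set_printoptions(precision=4,suppress=True)
c=load('w1'); f=lambda p,z: at_z(c,np.array(p)/1.25,z)
print('grip',f([(403,268),(402,348)],.077)); print('dial', f([(406,165)],.045)); print('red',f([(366,185),(321,203)],.045),'green',f([(389,209),(371,252)],.045),'black',f([(421,210),(436,254)],.045))
E
```

```text
grip [[ 0.5158 -0.3992  0.077 ]
 [ 0.4953 -0.4415  0.077 ]]
dial [[ 0.5408 -0.3506  0.045 ]]
red [[ 0.5146 -0.3508  0.045 ]
 [ 0.4856 -0.3487  0.045 ]] green [[ 0.5208 -0.3693  0.045 ]
 [ 0.4995 -0.3881  0.045 ]] black [[ 0.5378 -0.378   0.045 ]
 [ 0.535  -0.4062  0.045 ]]
```

Call:
play_rows --force 8 --series '[[[0,0,-0.001,-0.05,0.02],[0,0,-0.001,-0.104,0.02],[0,0,-0.001,-0.104,0.02],[0,0,-0.001,-0.104,0.02],[1,0,-0.001,-0.104,0.02],[1,0,-0.001,-0.104,0.02],[1,0,-0.001,-0.104,0.02],[1,0,-0.001,-0.104,0.02]]]'

```text
t: 3.3
tool_pos: [0.5044, -0.4218, 0.0704]
orientation: [2.634, 1.708, 0.001]
force: [-0.6, 0.4, 0.6]
opening: 0.0191
```

```bash
python3 - <<'E'
import numpy as np
ax=np.array([.539,-.351]); p0=np.array([.5035,-.4205]); 
# arc rows relative to p0, -67.4 deg total plus 2 deg
for d in np.arange(-8,-76,-8):
    a=np.deg2rad(d); R=np.array([[np.cos(a),-np.sin(a)],[np.sin(a),np.cos(a)]])
    print(d,np.round(ax+R@(p0-ax)-p0,4),round(a,3))
E
```

```text
-8 [-0.0093  0.0056] -0.14
-16 [-0.0178  0.0125] -0.279
-24 [-0.0252  0.0204] -0.419
-32 [-0.0314  0.0294] -0.559
-40 [-0.0364  0.0391] -0.698
-48 [-0.0399  0.0494] -0.838
-56 [-0.042   0.0601] -0.977
-64 [-0.0425  0.0709] -1.117
-72 [-0.0416  0.0818] -1.257
```

Call:
play_rows --series '[[[1,0,0,0,0],[1,-0.0093,0.0056,0,-0.14],[1,-0.0178,0.0125,0,-0.279],[1,-0.0252,0.0204,0,-0.419],[1,-0.0314,0.0294,0,-0.559],[1,-0.0364,0.0391,0,-0.698],[1,-0.0399,0.0494,0,-0.838],[1,-0.042,0.0601,0,-0.977]]]'

```text
t: 4.1
tool_pos: [0.4622, -0.3623, 0.0698]
orientation: [3.127, 0.262, 0.003]
force: [3.9, -4.3, 0.3]
opening: 0.0144
```

```bash
python3 - <<'E'
from h import *
c=snap('wrist','w2')
s=sensors.read_state();print(s['tool_pos'],s['orientation'],s['force'],s['opening'])
E
```

```text
[ 0.46210963 -0.36074272  0.06968678] [3.12987031e+00 2.48741085e-01 2.24093880e-03] [-0.77602143  0.2296791   5.68797534] 0.014238005616632275
```

View pics/w2.png

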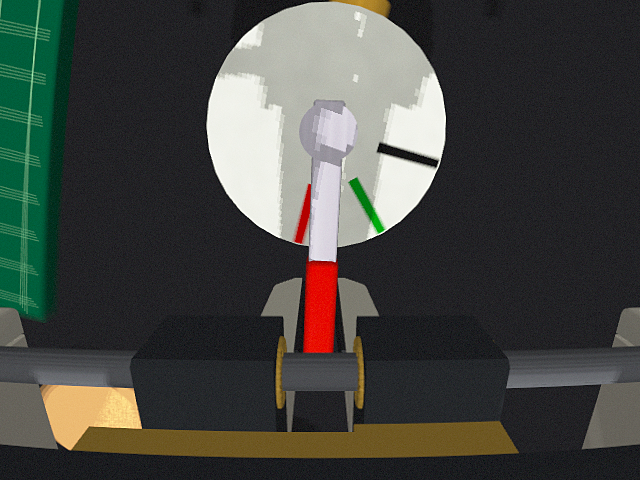

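Call:
play_rows --series '[[[1,-0.0003,0.0055,0,-0.07],[1,-0.0005,0.0108,0,-0.14],[1,-0.0003,0.015,0,-0.19],[1,0,0.019,0,-0.23],[1,0,0.019,0,-0.23],[1,0,0.019,0,-0.23]]]'

```text
t: 4.75
tool_pos: [0.4621, -0.346, 0.0699]
orientation: [3.134, -0.085, 0.003]
force: [-0.1, -16.1, -3.6]
opening: 0.0153
```

```bash
python3 - <<'E'
from h import *
c=snap('wrist','w3')
s=sensors.read_state();print(s['tool_pos'],s['orientation'],s['force'],s['opening'])
E
```

```text
[ 0.46207493 -0.34606688  0.06987233] [ 3.13363718 -0.08486671  0.00330836] [  0.20353669 -16.76014832  -3.50101525] 0.014710951415898156
```

View pics/w3.png

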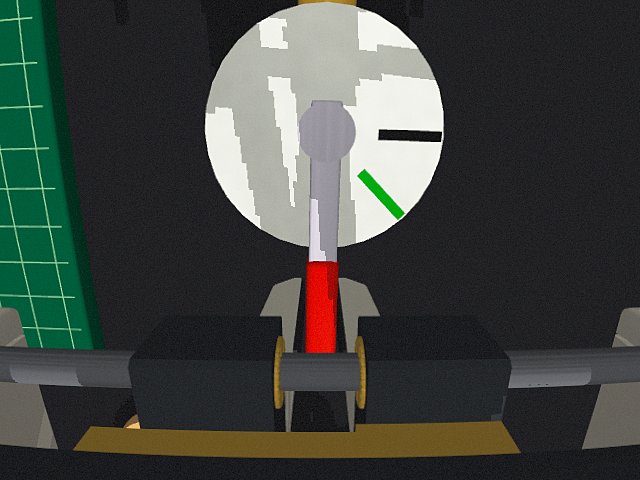

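Call:
play_rows --series '[[[0,0,-0.004,0,0],[0,0,-0.004,0,0],[0,0,-0.004,0,0],[0,0,-0.004,0.05,0],[0,0,-0.004,0.1,0],[0,0,-0.004,0.13,0]]]'

```text
t: 5.4
tool_pos: [0.4628, -0.3463, 0.2028]
orientation: [3.138, -0.086, 0.005]
force: [0.6, -0.2, 0.2]
opening: 0.0467
```

```bash
python3 - <<'E'
from h import *
c=snap('wrist','w4')
s=sensors.read_state();print(s['t'],s['tool_pos'],s['orientation'],s['force'],s['opening'])
E
```

```text
5.45 [ 0.46441314 -0.34782291  0.20789275] [ 3.13389852 -0.0859749   0.0127325 ] [ 1.63844899 -1.41703521  4.43854857] 0.046604835434752384
```

View pics/w4.png

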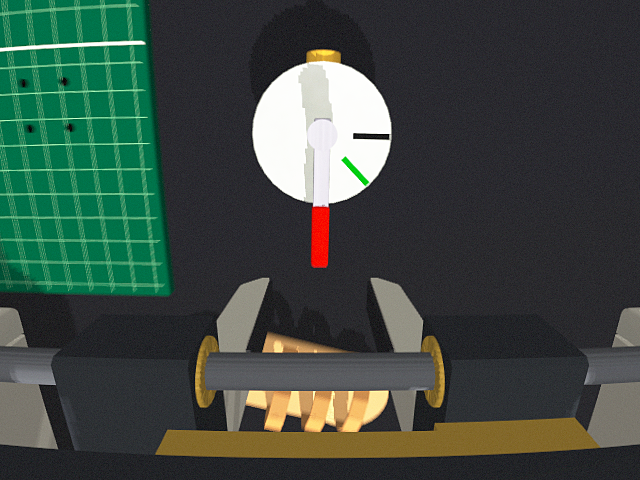

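The valve is shut, with the lever at (320,235) over the red mark and parallel to the foot. Next I'll survey the blanks from above.

Call:
play_rows --series '[[[0,0.0,0.42,0.07,0],[0,0.0,0.42,0.07,0],[0,0.0,0.42,0.07,0],[0,0.0,0.42,0.07,0],[0,0.0,0.42,0.07,0],[0,0.0,0.42,0.07,0],[0,0.0,0.42,0.07,0],[0,0.0,0.42,0.07,0]]]'

```text
t: 6.25
tool_pos: [0.461, 0.0508, 0.2644]
orientation: [-3.14, 0.087, 0.0]
force: [1.6, 0.1, -0.5]
opening: 0.0466
```

Call:
play_rows --series '[[[0,0,0.0,0,0],[0,0,0.02,0,0],[0,0,0.02,0,0],[0,0,0.02,0,0]]]'

```text
t: 6.65
tool_pos: [0.4615, 0.0681, 0.2639]
orientation: [3.14, -0.086, -0.001]
force: [-0.5, 0.7, -0.2]
opening: 0.0464
```

```bash
python3 - <<'E'
from h import *
c=snap('wrist','w5');crop(c,'w5c',0,0,640,480,1.25)
s=sensors.read_state();print(s['t'],s['tool_pos'],s['orientation'],s['force'],s['opening'])
E
```

```text
6.7 [0.46155605 0.06770866 0.26394154] [ 3.13990198e+00 -8.81470450e-02 -1.25858583e-03] [ 0.24664     0.4950215  -0.18545497] 0.04619119008533715
```

View pics/w5c.png

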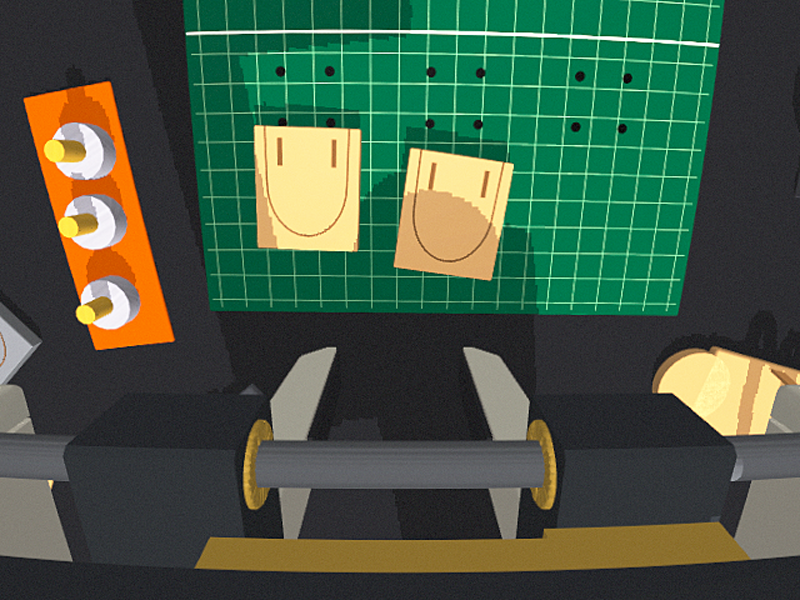

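```bash
python3 - <<'E'
from h import *
np.set_printoptions(precision=4,suppress=True)
c=load('w5'); f=lambda p,z: at_z(c,(np.array(p)+.5)/1.25-.5,z)
L=f([(187,33),(452,37.5),(718,45)],.015);print('line',L, np.linalg.norm(L[2]-L[0]),np.arctan2(-(L[0]-L[2])[0],(L[0]-L[2])[1]))
for Q in ([(255,126),(360,129),(357,251),(258,247)],[(412,148),(513,163),(492,280),(394,267)]):
    q=f(Q,.03);print(q[:,:2].tolist(),q.mean(0),np.arctan2(-(q[0]-q[1])[0],(q[0]-q[1])[1]))
E
```

```text
line [[ 0.6554  0.2291  0.015 ]
 [ 0.6373  0.0169  0.015 ]
 [ 0.6267 -0.2041  0.015 ]] 0.4340610024568132 -0.06609715354834375
[[0.5778408865895541, 0.177740510587647], [0.5700643074059856, 0.09393985260380422], [0.4719943450613195, 0.10398853532701906], [0.4803477515135247, 0.1880692348302395]] [0.5251 0.1409 0.03  ] -0.09253353319739947
[[0.5531364457691523, 0.05332995582862199], [0.5373659223673298, -0.028073385986487107], [0.4403137643095233, -0.010543988628924736], [0.45639732426748586, 0.07344708215224369]] [0.4968 0.022  0.03  ] -0.19136251612666422
```

Call:
play_rows --series '[[[0,-0.038,-0.04,-0.05,-0.008],[0,-0.038,-0.04,-0.1,-0.008],[0,-0.038,-0.04,-0.15,-0.008],[0,-0.038,-0.04,-0.2,-0.008],[0,-0.038,-0.04,-0.22,-0.008],[0,-0.038,-0.04,-0.231,-0.008],[0,-0.038,-0.04,-0.231,-0.008]]]'

```text
t: 7.4
tool_pos: [0.4222, 0.0277, 0.0323]
orientation: [3.14, -0.103, -0.007]
force: [1.1, -1.0, -0.2]
opening: 0.0464
```

```bash
python3 - <<'E'
from h import *
c=snap('wrist','w6');crop(c,'w6c',0,0,640,480,1.25)
s=sensors.read_state();print(s['t'],s['tool_pos'],s['orientation'],s['force'],s['opening'])
E
```

```text
7.45 [0.42366765 0.02773734 0.03363008] [ 3.13979845e+00 -1.02420122e-01 -1.72510302e-03] [ 1.67059832 -0.39480423 -0.44451864] 0.04653329310657903
```

View pics/w6c.png

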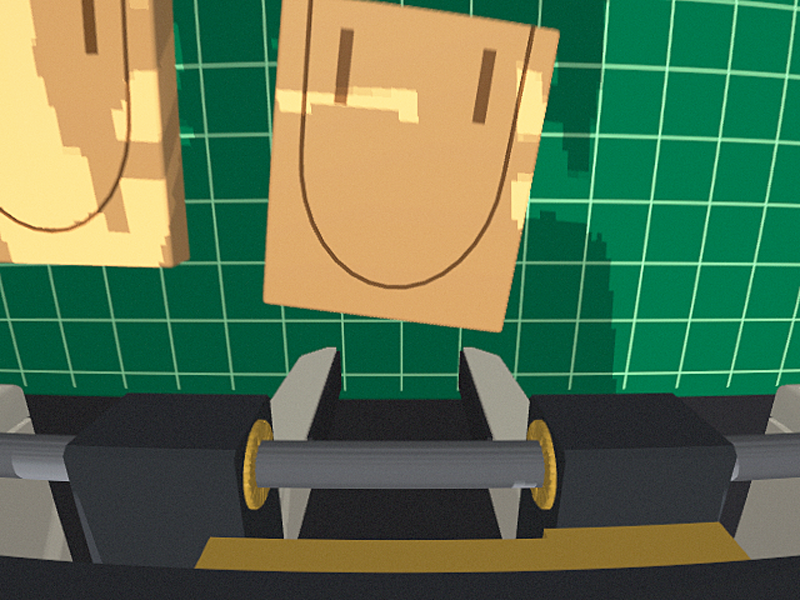

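Call:
play_rows --series '[[[0,0.008,-0.0005,0,0],[0,0.016,-0.001,0,0],[0,0.024,-0.0015,0,0],[0,0.032,-0.002,0,0],[0,0.04,-0.0025,0,0],[0,0.048,-0.003,0,0],[0,0.056,-0.0035,0,0],[0,0.064,-0.004,0,0]]]'

```text
t: 8.25
tool_pos: [0.4883, 0.0246, 0.0333]
orientation: [-3.14, 0.101, 0.0]
force: [-1.0, -0.3, 1.0]
opening: 0.0466
```

Call:
play_rows --series '[[[0,0.006,-0.0004,0,0],[0,0.011,-0.0007,0,0],[0,0.015,-0.001,0,0],[0,0.018,-0.0011,0,0],[0,0.02,-0.0013,0,0],[0,0.02,-0.0013,0,0],[0,0.02,-0.0013,0,0]]]'

```text
t: 8.95
tool_pos: [0.5078, 0.0232, 0.0335]
orientation: [-3.14, 0.101, -0.001]
force: [-0.3, -0.1, -0.3]
opening: 0.0468
```

```bash
python3 - <<'E'
from h import *
c=snap('wrist','w7');crop(c,'w7c',0,0,640,480,1.25)
s=sensors.read_state();print(s['t'],s['tool_pos'],s['orientation'],s['force'],s['opening'])
E
```

```text
9.0 [0.50772735 0.0232538  0.03343101] [-3.13996231e+00  1.00838538e-01 -3.47916579e-04] [-0.0499012  -0.36439704  0.37166018] 0.046319085524989964
```

View pics/w7c.png

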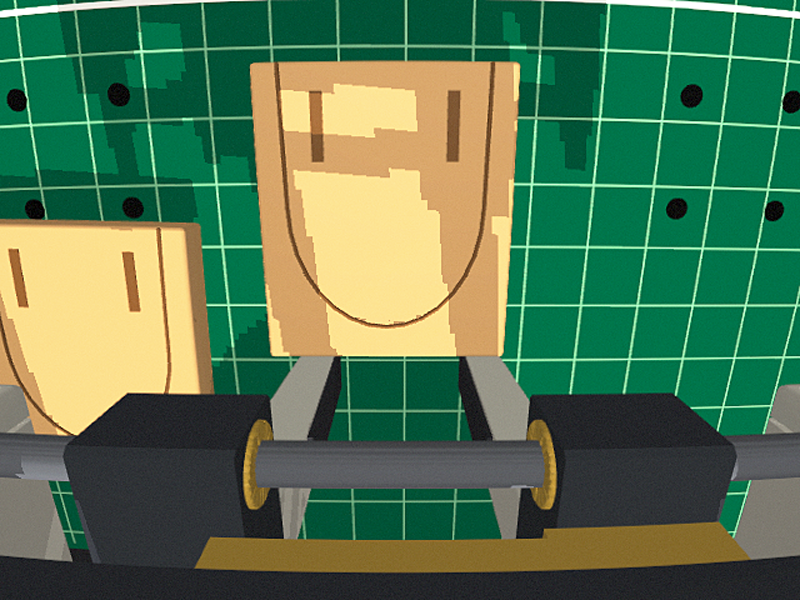

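```bash
cat > m.py <<'E'
from h import *
np.set_printoptions(precision=4,suppress=True)
YAW=-0.063; M=np.array([.640,.012])
ex=np.array([np.cos(YAW),np.sin(YAW)]); ey=np.array([-ex[1],ex[0]])
def bf(P): d=np.asarray(P)[:,:2]-M; return np.c_[d@ex,d@ey]
def pk(c,p,z,k=1.25,x0=0,y0=0): return bf(at_z(c,uncrop(p,x0,y0,k),z))
E
python3 - <<'E'
from m import *
c=load('w7')
print('front',pk(c,[(251,63),(519,63)],.03),'back',pk(c,[(273,354),(503,356)],.03))
print('line',pk(c,[(2,13),(120,7),(640,4),(798,15)],.015))
print('A front',pk(c,[(200,226)],.03))
print('tcp',bf([[.5077,.02325]]))
E
```

```text
front [[-0.023   0.0497]
 [-0.0233 -0.034 ]] back [[-0.1207  0.0496]
 [-0.1216 -0.0344]]
line [[ 0.0015  0.1441]
 [ 0.      0.0989]
 [-0.     -0.0784]
 [ 0.0005 -0.1382]]
A front [[-0.0739  0.0712]]
tcp [[-0.1327  0.0029]]
```

Call:
play_rows --series '[[[0,0.003,-0.0002,0,0],[0,0.007,-0.0004,0,0],[0,0.012,-0.0008,0,0],[0,0.016,-0.001,0,0],[0,0.018,-0.0011,0,0],[0,0.019,-0.0012,0,0],[0,0.019,-0.0012,0,0],[0,0.019,-0.0012,0,0]]]'

```text
t: 9.8
tool_pos: [0.5269, 0.022, 0.0334]
orientation: [3.14, -0.101, 0.0]
force: [-0.3, -0.7, -0.1]
opening: 0.0468
```

```bash
python3 - <<'E'
from h import *
c=snap('wrist','w8');crop(c,'w8c',0,0,640,480,1.25);crop(c,'w8z',160,20,460,130,2.6)
s=sensors.read_state();print(s['t'],s['tool_pos'],s['orientation'],s['force'],s['opening'])
E
```

```text
9.85 [0.52681965 0.02204032 0.03345594] [ 3.13996070e+00 -1.00805474e-01  5.13436206e-04] [-0.70624493  0.30487261 -0.39803366] 0.04633065592786149
```

View pics/w8c.png

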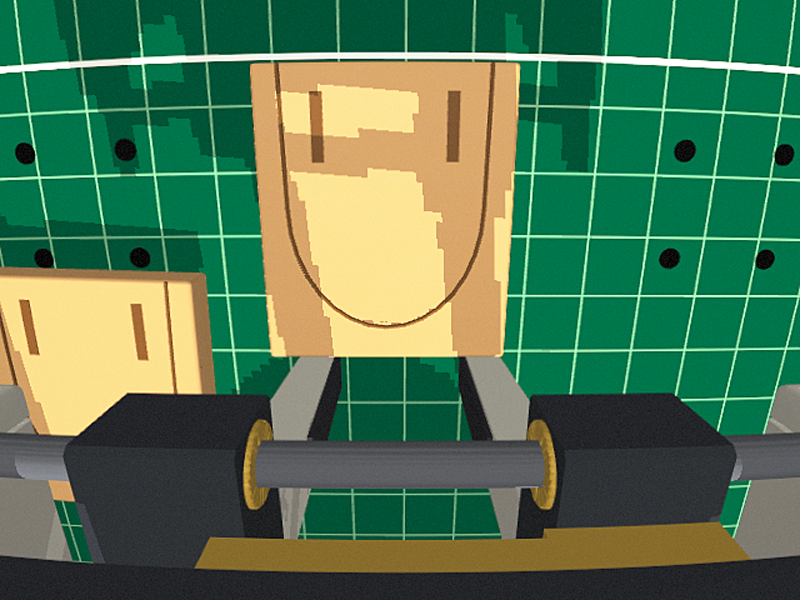

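View pics/w8z.png

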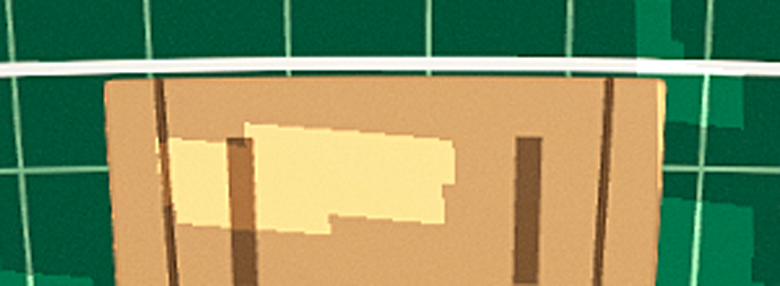

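```bash
cat > edge.py <<'E'
# subpixel: along image column, find line centre (white) and top edge of tan blank; report board-frame x
from m import *
def scan(c,cols,lcols):
    im=c['color'].astype(float); 
    r=[]
    for u in lcols:
        col=im[:,u].min(1); w=np.clip(col-150,0,None); w[180:]=0
        if w.sum()>0:
            i=int(np.argmax(w)); sl=slice(max(i-4,0),i+5); v=(w[sl]*np.arange(480)[sl]).sum()/w[sl].sum(); r.append((u,v))
    L=bf(at_z(c,r,.015)); e=[]
    for u in cols:
        # tan: R - G large ; white/green not
        d=im[:,u,0]-im[:,u,2]
        idx=np.where(d[:240]>45)[0]
        i=idx[0]; hi=d[i+2:i+5].mean(); lo=max(d[i-3],0)
        h=(hi+lo)/2; j=i-2
        while d[j]<h: j+=1
        e.append((u,j-1+(h-d[j-1])/(d[j]-d[j-1]) ))
    E=bf(at_z(c,np.array(e),.03)); return np.array(r),L,np.array(e),E
E
python3 - <<'E'
from edge import *
c=load('w8')
r,L,e,E=scan(c,list(range(205,412,20)),[20,60,100,140,170,190,250,310,370,425,450,480,520,560,600,630])
print(np.c_[r,L]);print(np.c_[e,E])
print('back',pk(c,[(273,354),(503,356)],.03),'tcp',bf([[.52682,.02204]]))
E
```

```text
[[ 20.      54.       0.0014   0.1375]
 [ 60.      51.2184   0.0014   0.1178]
 [100.      49.1073   0.0013   0.099 ]
 [140.      47.       0.0014   0.0808]
 [170.      46.1346   0.0012   0.0675]
 [190.      45.6873   0.0012   0.0587]
 [250.      44.2453   0.0012   0.0328]
 [310.      43.9419   0.0011   0.0073]
 [370.      44.0431   0.0011  -0.0182]
 [425.      45.1398   0.001   -0.0418]
 [450.      45.7542   0.001   -0.0526]
 [480.      46.671    0.001   -0.0658]
 [520.      48.       0.0011  -0.0838]
 [560.      50.674    0.0008  -0.1023]
 [600.      53.       0.0009  -0.1215]
 [630.      54.2512   0.0013  -0.1365]]
[[205.      50.2282  -0.004    0.048 ]
 [225.      49.7402  -0.0039   0.0401]
 [245.      49.4493  -0.004    0.0322]
 [265.      49.1496  -0.004    0.0244]
 [285.      48.8622  -0.0039   0.0166]
 [305.      48.7793  -0.004    0.0089]
 [325.      48.8258  -0.004    0.0011]
 [345.      48.827   -0.004   -0.0066]
 [365.      48.9731  -0.004   -0.0144]
 [385.      49.3657  -0.0041  -0.0222]
 [405.      49.6256  -0.0041  -0.03  ]]
back [[-0.1016  0.0496]
 [-0.1025 -0.0344]] tcp [[-0.1136  0.0029]]
```

Call:
play_rows --series '[[[0,0.002,-0.0001,0,0],[0,0.004,-0.0002,0,0],[0,0.005,-0.0003,0,0],[0,0.0051,-0.0003,0,0],[0,0.0051,-0.0003,0,0],[0,0.0051,-0.0003,0,0]]]'

```text
t: 10.45
tool_pos: [0.532, 0.0217, 0.0335]
orientation: [3.14, -0.101, 0.001]
force: [0.1, -0.3, -0.3]
opening: 0.0463
```

```bash
python3 - <<'E'
from edge import *
c=snap('wrist','w9');crop(c,'w9z',100,0,520,130,1.9)
r,L,e,E=scan(c,list(range(205,412,20)),[20,60,100,140,170,190,425,450,480,520,560,600,630])
print(np.c_[r,L]);print(np.c_[e,E])
p=np.polyfit(L[:,1],L[:,0],1); print('gap',np.polyval(p,E[:,1])-E[:,0])
s=sensors.read_state();print(s['t'],s['tool_pos'],s['force'])
E
```

```text
[[ 20.      66.       0.0014   0.1383]
 [ 60.      63.1899   0.0015   0.1185]
 [100.      61.0142   0.0015   0.0996]
 [140.      59.6113   0.0013   0.0813]
 [170.      58.7323   0.0013   0.0679]
 [190.      58.0476   0.0013   0.0591]
 [425.      57.9439   0.001   -0.0421]
 [450.      58.646    0.0009  -0.053 ]
 [480.      59.461    0.0009  -0.0663]
 [520.      61.       0.0009  -0.0843]
 [560.      63.       0.0008  -0.103 ]
 [600.      65.0154   0.0009  -0.1223]
 [630.      67.3054   0.0008  -0.1375]]
[[205.      50.3833   0.0011   0.048 ]
 [225.      49.717    0.0012   0.0401]
 [245.      49.5546   0.0011   0.0323]
 [265.      49.3162   0.0011   0.0244]
 [285.      48.9131   0.0012   0.0167]
 [305.      48.7952   0.0012   0.0089]
 [325.      49.1044   0.001    0.0011]
 [345.      48.8716   0.0011  -0.0066]
 [365.      49.1337   0.0011  -0.0144]
 [385.      49.5807   0.001   -0.0222]
 [405.      49.6411   0.0011  -0.03  ]]
gap [ 0.0001  0.      0.0001  0.0001  0.     -0.      0.0001 -0.      0.
  0.0001 -0.    ]
10.5 [0.532  0.0217 0.0335] [-0.3091  0.3318 -0.627 ]
```

View pics/w9z.png

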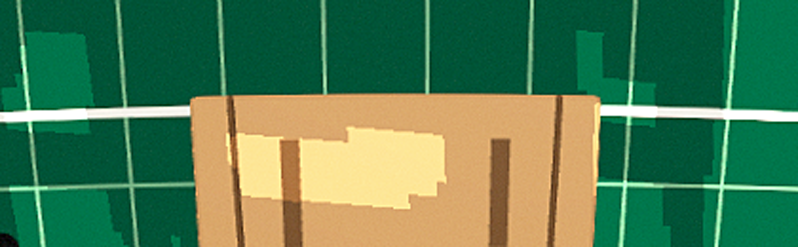

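Call:
play_rows --series '[[[0,-0.006,0.0004,0,0],[0,-0.014,0.0008,0,0],[0,-0.02,0.001,0.04,0],[0,-0.05,0.04,0.05,0],[0,-0.084,0.085,0.05,0],[0,-0.084,0.124,0.05,0],[0,-0.084,0.124,0.02,0],[0,-0.084,0.124,0.0,0]]]'

```text
t: 11.3
tool_pos: [0.4468, 0.1472, 0.0328]
orientation: [-3.14, 0.096, -0.001]
force: [0.2, 0.0, -0.3]
opening: 0.0468
```

Call:
play_rows --series '[[[0,0,0,0,0],[0,0.008,-0.0005,0,0],[0,0.016,-0.001,0,0],[0,0.024,-0.0015,0,0],[0,0.032,-0.002,0,0],[0,0.04,-0.0025,0,0],[0,0.048,-0.003,0,0],[0,0.056,-0.0035,0,0]]]'

```text
t: 12.1
tool_pos: [0.5045, 0.1421, 0.0334]
orientation: [3.14, -0.101, -0.0]
force: [-2.3, 0.0, 1.4]
opening: 0.0467
```

Call:
play_rows --series '[[[0,0.006,-0.0004,0,0],[0,0.011,-0.0007,0,0],[0,0.016,-0.001,0,0],[0,0.02,-0.0012,0,0],[0,0.022,-0.0014,0,0],[0,0.022,-0.0014,0,0],[0,0.022,-0.0014,0,0]]]'

```text
t: 12.8
tool_pos: [0.5259, 0.1409, 0.0334]
orientation: [-3.14, 0.101, -0.0]
force: [-0.0, -0.5, 0.4]
opening: 0.046
```

```bash
python3 - <<'E'
from edge import *
c=snap('wrist','w10');crop(c,'w10c',0,0,640,480,1.25)
s=sensors.read_state();print(s['t'],s['tool_pos'],s['orientation'],s['force'],bf([s['tool_pos']]))
E
```

```text
12.85 [0.5258 0.1408 0.0334] [ 3.14   -0.1008  0.0002] [-0.5877 -0.7815  0.1838] [[-0.1221  0.1214]]
```

View pics/w10c.png

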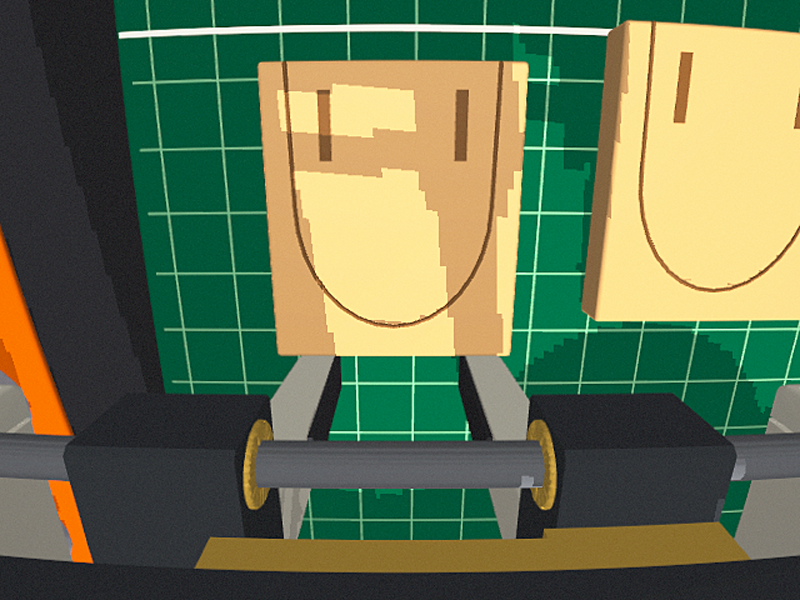

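```bash
python3 - <<'E'
from edge import *
c=load('w10')
r,L,e,E=scan(c,list(range(212,417,20)),[110,130,150,170,190,250,310,350,385,450,470])
p=np.polyfit(L[:,1],L[:,0],1); print(p,L[:,0]);print(E[:,0]); print('gap',np.polyval(p,E[:,1])-E[:,0])
E
```

```text
[0.0032 0.001 ] [0.0016 0.0016 0.0016 0.0016 0.0015 0.0016 0.0014 0.0013 0.0012 0.0012
 0.0011]
[-0.012  -0.012  -0.0121 -0.0121 -0.0121 -0.0121 -0.0121 -0.0121 -0.0122
 -0.0122 -0.0121]
gap [0.0135 0.0135 0.0135 0.0135 0.0135 0.0134 0.0135 0.0134 0.0135 0.0134
 0.0134]
```

Call:
play_rows --series '[[[0,0.004,-0.0002,0,0],[0,0.008,-0.0005,0,0],[0,0.011,-0.0007,0,0],[0,0.012,-0.0008,0,0],[0,0.012,-0.0008,0,0],[0,0.012,-0.0008,0,0]]]'

```text
t: 13.45
tool_pos: [0.538, 0.14, 0.0334]
orientation: [3.14, -0.101, 0.0]
force: [0.0, -0.5, -0.2]
opening: 0.0466
```

```bash
python3 - <<'E'
from edge import *
c=snap('wrist','w11')
r,L,e,E=scan(c,list(range(212,417,20)),[110,130,150,170,190,250,310,350,385,450,470])
p=np.polyfit(L[:,1],L[:,0],1); print(p,L[:,0]);print(E[:,0]); print('gap',np.polyval(p,E[:,1])-E[:,0])
s=sensors.read_state();print(s['t'],s['tool_pos'],bf([s['tool_pos']]))
E
```

```text
[ 0.0812 -0.0211] [ 0.0015  0.0015  0.0015  0.0016  0.0015 -0.0341 -0.0185 -0.0483  0.0013
  0.0012]
[ 0.      0.     -0.0001 -0.      0.      0.     -0.0001 -0.     -0.0001
 -0.0001 -0.0001]
gap [-0.0078 -0.0085 -0.0091 -0.0097 -0.0104 -0.011  -0.0115 -0.0122 -0.0128
 -0.0134 -0.0141]
13.5 [0.5378 0.14   0.0334] [[-0.11    0.1213]]
```

Call:
play_rows --series '[[[0,0.0008,0,0,0],[0,0.0014,-0.0001,0,0],[0,0.0014,-0.0001,0,0],[0,0.0014,-0.0001,0,0]]]'

```text
t: 13.9
tool_pos: [0.5392, 0.14, 0.0334]
orientation: [-3.14, 0.101, 0.0]
force: [-0.9, -0.5, -0.3]
opening: 0.0462
```

```bash
python3 - <<'E'
from edge import *
c=snap('wrist','w12')
r,L,e,E=scan(c,list(range(212,417,20)),[110,130,150,170,190,450,470])
p=np.polyfit(L[:,1],L[:,0],1); print(p,L[:,0]);print(E[:,0]); print('gap',np.polyval(p,E[:,1])-E[:,0])
s=sensors.read_state();print(s['t'],s['tool_pos'],bf([s['tool_pos']]))
E
```

```text
[0.002  0.0012] [0.0016 0.0016 0.0015 0.0016 0.0015 0.0013 0.0013]
[0.0009 0.0009 0.0008 0.0009 0.0009 0.0009 0.0008 0.0009 0.0008 0.0008
 0.0008]
gap [0.0006 0.0006 0.0007 0.0006 0.0005 0.0005 0.0006 0.0005 0.0006 0.0006
 0.0005]
13.95 [0.5392 0.1399 0.0334] [[-0.1087  0.1213]]
```

Call:
play_rows --series '[[[0,0.0005,0,0,0],[0,0.0005,0,0,0],[0,0.0005,0,0,0],[0,-0.006,0.0004,0,0],[0,-0.015,0.001,0,0],[0,-0.015,0.001,0.05,0],[0,-0.005,-0.03,0.1,0],[0,0.035,-0.06,0.15,0]]]'

```text
t: 14.75
tool_pos: [0.5572, 0.0931, 0.1637]
orientation: [3.14, -0.098, -0.001]
force: [2.1, 1.0, 0.3]
opening: 0.0467
```

Call:
play_rows --series '[[[0,0.03,0,0,0],[0,0.03,0,0,0],[0,0.03,0,0,0],[0,0.03,0,0,0]]]'

```text
t: 15.15
tool_pos: [0.5872, 0.0932, 0.1608]
orientation: [3.14, -0.1, -0.003]
force: [-0.8, -0.0, -0.2]
opening: 0.0465
```

```bash
python3 - <<'E'
from edge import *
c=snap('wrist','w13');crop(c,'w13c',0,0,640,480,1.25);crop(c,'w13z',140,60,440,260,2.6)
s=sensors.read_state();print(s['t'],s['tool_pos'],s['orientation'],bf([s['tool_pos']]))
R=cv2.Rodrigues(c['rvec'])[0]; print(bf([-R.T@c['tvec'].ravel()]))
E
```

```text
15.2 [0.5872 0.0933 0.1609] [ 3.1399 -0.0999 -0.0031] [[-0.0578  0.0778]]
[[0.0199 0.0783]]
```

View pics/w13c.png

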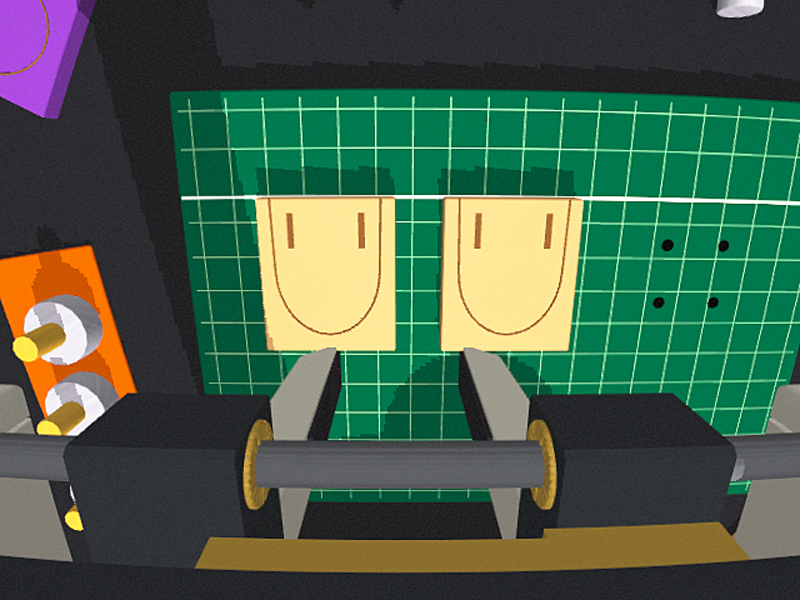

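```bash
python3 - <<'E'
from edge import *
c=load('w13')
r,L,e,E=scan(c,list(range(212,313,10))+list(range(360,460,10)),[150,170,190,325,340,480,500,540,580,620])
p=np.polyfit(L[:,1],L[:,0],1); print(p,L[:,0]); print('gap',np.c_[E[:,1],np.polyval(p,E[:,1])-E[:,0]].T)
for Q in ([(256,197),(395,197),(396,350),(268,350)],[(442,198),(583,198),(570,350),(442,350)]):
    q=pk(c,Q,.03); print(q.tolist(),q.mean(0))
E
```

```text
[0.0024 0.0013] [0.0018 0.0018 0.0016 0.0014 0.0014 0.0013 0.0012 0.001  0.0011 0.0006]
gap [[ 0.1596  0.1519  0.1443  0.1367  0.1291  0.1215  0.114   0.1064  0.0989
   0.0914  0.0838  0.0477  0.0401  0.0326  0.025   0.0174  0.0098  0.0021
  -0.0055 -0.0132 -0.0209]
 [-0.0009 -0.0009 -0.0009 -0.0008 -0.0009 -0.0008 -0.0008 -0.0008 -0.0008
  -0.0011 -0.0009 -0.0008 -0.0008 -0.0008 -0.0009 -0.0009 -0.0009 -0.0009
  -0.001  -0.001  -0.0011]]
[[0.002442684740828062, 0.16518407509618185], [0.0019528158740596616, 0.08089775344468259], [-0.09714489609225695, 0.08059053338151193], [-0.09726281404217134, 0.16569158425108]] [-0.0475  0.1231]
[[0.001366135170778171, 0.05255556395391033], [0.0019184509321411825, -0.03361115227936572], [-0.09762407856637707, -0.03554783408572925], [-0.09719869053039733, 0.05016986966655348]] [-0.0479  0.0084]
```

Both front edges are on the line: the measured gap is about 0.1 mm once I take the lower edge at z=0.015. Next, the weights.

Call:
play_rows --series '[[[0,-0.018,0.241,-0.03,0],[0,-0.018,0.241,-0.03,0],[0,-0.018,0.241,-0.03,0],[0,-0.018,0.241,-0.03,0],[0,-0.018,0.241,-0.03,0],[0,-0.018,0.241,-0.03,0],[0,-0.018,0.241,-0.03,0],[0,-0.018,0.241,-0.03,0]]]'

```text
t: 16.0
tool_pos: [0.5704, 0.3331, 0.1317]
orientation: [3.139, -0.101, -0.001]
force: [0.2, -0.2, 0.8]
opening: 0.0466
```

```bash
python3 - <<'E'
from edge import *
c=snap('wrist','w14');crop(c,'w14c',0,0,640,480,1.25)
s=sensors.read_state();print(s['t'],s['tool_pos'],s['orientation'],s['q'])
E
```

```text
16.05 [0.5708 0.3328 0.132 ] [ 3.1395 -0.1023  0.0001] [ 0.4505  0.3546  1.4133 -0.0004  1.3738  2.0865]
```

View pics/w14c.png

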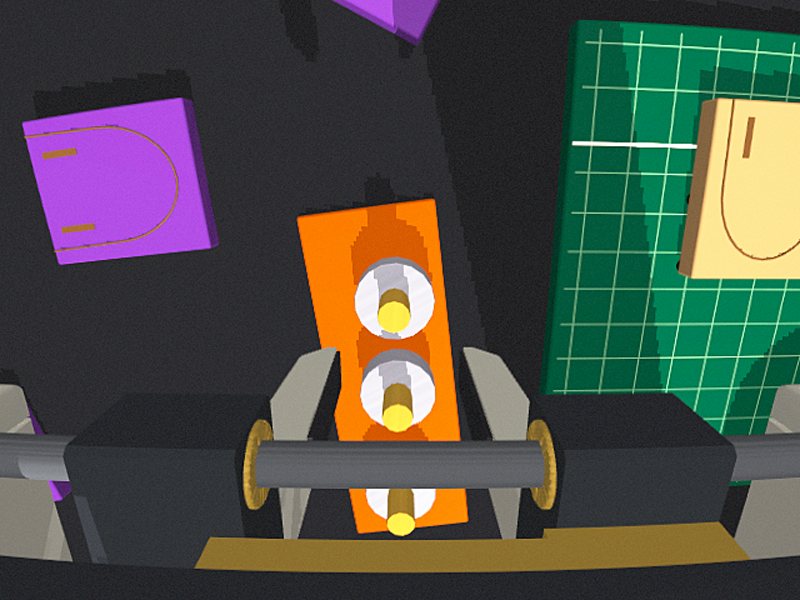

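```bash
python3 - <<'E'
from edge import *
c=load('w14'); f=lambda p,z: at_z(c,uncrop(p,0,0,1.25),z)
print(f([(394,317),(398,418),(401,524)],.052)); print(f([(395,305),(398,395)],.024)); print('pad',f([(298,216),(435,199),(467,522),(358,532)],.004))
E
```

```text
[[0.5715 0.3364 0.052 ]
 [0.511  0.3383 0.052 ]
 [0.4359 0.3413 0.052 ]]
[[0.5696 0.3363 0.024 ]
 [0.5107 0.3384 0.024 ]]
pad [[0.6234 0.3916 0.004 ]
 [0.628  0.3086 0.004 ]
 [0.3902 0.2944 0.004 ]
 [0.3862 0.3769 0.004 ]]
```

Call:
play_rows --force 30 --series '[[[0,-0.0015,0.003,-0.04,0],[0,-0.0015,0.003,-0.07,0],[0,-0.0015,0.003,-0.089,0],[0,-0.0015,0.003,-0.089,0],[1,-0.0015,0.003,-0.089,0],[1,-0.0015,0.003,-0.089,0],[1,-0.0015,0.003,-0.089,0],[1,-0.0015,0.003,-0.089,0]]]'

```text
t: 16.85
tool_pos: [0.5698, 0.3371, 0.0438]
orientation: [-3.139, 0.101, -0.002]
force: [0.3, 0.3, 0.4]
opening: 0.019
```

Call:
play_rows --series '[[[1,0,0,0,0],[1,0,0,0,0],[1,0,0,0.02,0],[1,0,0,0.045,0],[1,0,0,0.055,0]]]'

```text
t: 17.35
tool_pos: [0.5699, 0.3375, 0.0997]
orientation: [-3.139, 0.101, -0.003]
force: [1.0, -0.1, -2.2]
opening: 0.0175
```

Call:
play_rows --series '[[[1,0.002,-0.02,0,0],[1,0.004,-0.055,0,0],[1,0.006,-0.095,0,0],[1,0.008,-0.135,0,0],[1,0.011,-0.175,0,0],[1,0.014,-0.215,0,0],[1,0.017,-0.25,0,0],[1,0.02,-0.28,0,0]]]'

```text
t: 18.15
tool_pos: [0.5879, 0.0541, 0.0961]
orientation: [3.139, -0.103, -0.004]
force: [0.4, 0.5, -3.0]
opening: 0.017
```

Call:
play_rows --series '[[[1,0,-0.02,0,0],[1,0,-0.03,0,0],[1,0,-0.034,0,0],[1,0,-0.034,0,0],[1,0,-0.034,0,0]]]'

```text
t: 18.65
tool_pos: [0.589, 0.0239, 0.0975]
orientation: [-3.14, 0.1, 0.001]
force: [0.6, -0.1, -2.5]
opening: 0.0174
```

```bash
python3 - <<'E'
from edge import *
c=snap('wrist','w15');crop(c,'w15c',0,0,640,480,1.25)
s=sensors.read_state();print(s['t'],s['tool_pos'],s['orientation'],s['opening'],s['force'])
E
```

```text
18.7 [0.5891 0.024  0.0976] [-3.1397  0.099   0.0003] 0.017416011479795955 [-0.2332  0.3415 -3.0433]
```

View pics/w15c.png

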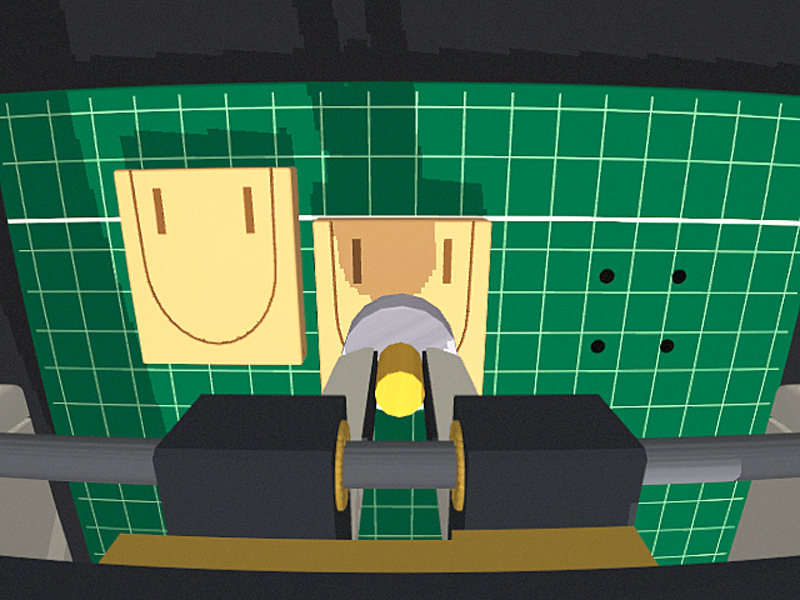

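Blank A (crop (210,265)) has been knocked about 25 mm past the line, while B is still on it. I'll set this weight down on B first and then bring A back.

Call:
play_rows --series '[[[1,0.001,0,-0.01,0],[1,0.001,0,-0.018,0],[1,0.001,0,-0.023,0],[1,0.001,0,-0.0255,0],[1,0.001,0,-0.0268,0],[1,0.001,0,-0.0268,0]]]'

```text
t: 19.3
tool_pos: [0.5902, 0.0229, 0.0708]
orientation: [3.14, -0.101, -0.0]
force: [0.1, 0.6, -3.3]
opening: 0.0171
```

Call:
play_rows --series '[[[1,0,0,-0.0007,0],[1,0,0,-0.0012,0],[1,0,0,-0.0012,0]]]'

```text
t: 19.6
tool_pos: [0.5904, 0.0229, 0.07]
orientation: [3.14, -0.101, 0.001]
force: [-0.4, 0.2, -3.6]
opening: 0.0173
```

Call:
play_rows --series '[[[1,0,0,-0.0008,0],[1,0,0,-0.0008,0],[1,0,0,-0.0008,0]]]'

```text
t: 19.9
tool_pos: [0.5905, 0.0229, 0.0697]
orientation: [3.14, -0.101, 0.001]
force: [-3.7, -0.3, 5.3]
opening: 0.0175
```

Call:
play_rows --series '[[[0.9,0,0,0.0003,0],[0.3,0,0,0.0003,0],[0.2,0,0,0.0003,0],[0,0,0,0.0003,0],[0,0,0,0.02,0],[0,0,0,0.05,0],[0,0,0,0.09,0]]]'

```text
t: 20.6
tool_pos: [0.5886, 0.0231, 0.1576]
orientation: [-3.14, 0.101, 0.007]
force: [0.1, 0.2, -0.0]
opening: 0.0464
```

Call:
play_rows --series '[[[0,-0.003,0.05,0.01,0],[0,-0.003,0.05,0.01,0],[0,-0.003,0.05,0.01,0]]]'

```text
t: 20.9
tool_pos: [0.5874, 0.074, 0.1692]
orientation: [-3.14, 0.097, -0.001]
force: [0.1, -0.1, -1.3]
opening: 0.0462
```

```bash
python3 - <<'E'
from edge import *
c=snap('wrist','w16');crop(c,'w16c',0,0,640,480,1.25)
s=sensors.read_state();print(s['t'],s['tool_pos'],s['orientation'],s['opening'],s['force'])
E
```

```text
20.95 [0.587  0.0731 0.1684] [ 3.1397 -0.099  -0.0009] 0.04631399551589054 [ 0.0516 -0.8434 -0.7558]
```

View pics/w16c.png

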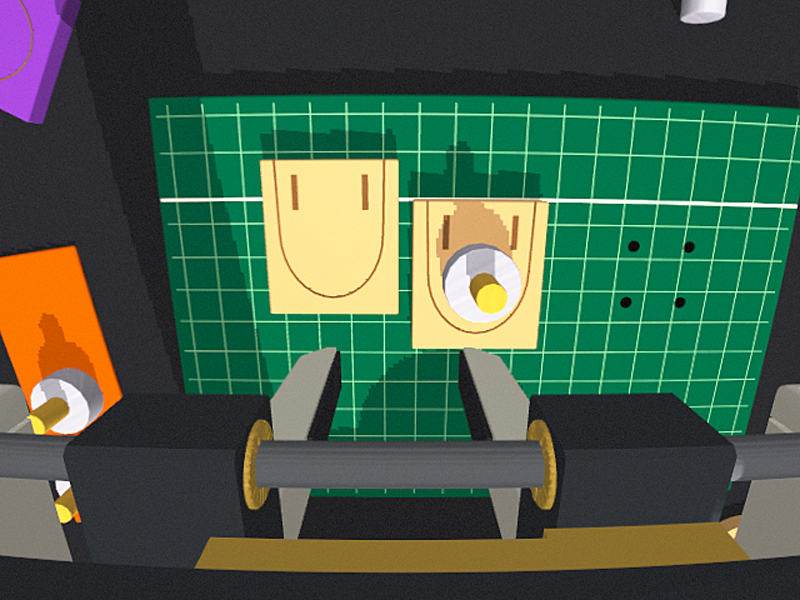

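```bash
python3 - <<'E'
from edge import *
c=load('w16')
for Q in ([(261,160),(398,160),(398,314),(271,314)],[(413,201),(548,202),(537,349),(412,348)]):
    q=pk(c,Q,.03); print(q.tolist(),q.mean(0))
print(pk(c,[(483,285)],.05),pk(c,[(491,299)],.078))
r,L,e,E=scan(c,list(range(340,430,10)),[150,170,190,450,480,500,540,580])
p=np.polyfit(L[:,1],L[:,0],1); E=bf(at_z(c,e,.015)); print(p,L[:,0]); print('gapB',np.c_[E[:,1],np.polyval(p,E[:,1])-E[:,0]].T)
E
```

```text
[[0.025902815803626356, 0.1440173870538951], [0.025449689019056813, 0.0600232906158218], [-0.07306341126139812, 0.06002254215583995], [-0.073190621862809, 0.14489544548999825]] [-0.0237  0.1022]
[[0.0007772322256763425, 0.05068649506432193], [0.0006588495390007119, -0.03401656406097888], [-0.09822850880913205, -0.035112838406588485], [-0.09733685427654562, 0.0505086903757692]] [-0.0485  0.008 ]
[[-0.048   0.0082]] [[-0.0488  0.0086]]
[0.0026 0.0011] [0.0016 0.0015 0.0016 0.0009 0.0008 0.0013 0.0006 0.0005]
gapB [[ 0.0423  0.0341  0.026   0.0178  0.0095  0.0013 -0.0069 -0.0152 -0.0235]
 [ 0.0001  0.0001  0.      0.0001  0.0001  0.     -0.     -0.     -0.0001]]
```

Call:
play_rows --series '[[[0,0.05,0.02,0,0],[0,0.104,0.038,0,0],[0,0.104,0.038,-0.04,0],[0,0.104,0.038,-0.08,0],[0,0.104,0.038,-0.115,0],[0,0.104,0.038,-0.1345,0],[0,0.104,0.038,-0.1345,0],[0,0.104,0.038,-0.1345,0]]]'

```text
t: 21.75
tool_pos: [0.6904, 0.1095, 0.0326]
orientation: [3.139, -0.103, -0.004]
force: [0.1, -1.2, 0.7]
opening: 0.0461
```

```bash
python3 - <<'E'
from edge import *
c=snap('side','s1');crop(c,'s1c',200,150,400,350,3)
s=sensors.read_state();print(s['t'],s['tool_pos'],bf([s['tool_pos']]),s['opening'],s['force'])
E
```

```text
21.8 [0.6905 0.1097 0.0331] [[0.0443 0.1007]] 0.046269771123085474 [ 0.4546 -0.2744  0.3362]
```

View pics/s1c.png

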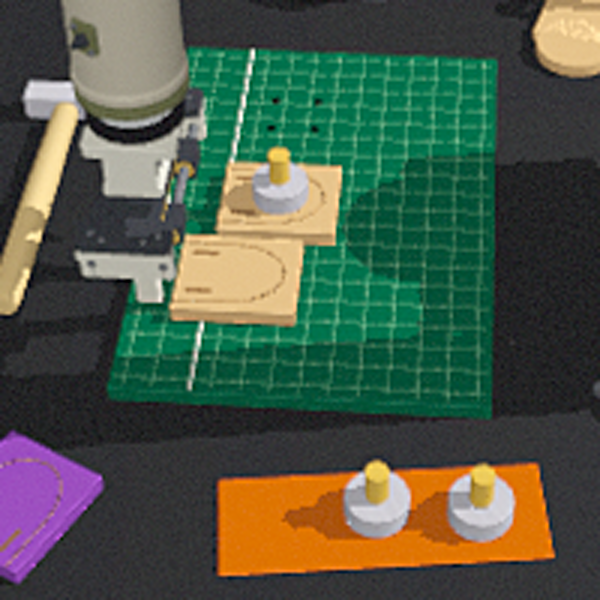

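Call:
play_rows --series '[[[0,-0.007,0.0004,0,0],[0,-0.014,0.0008,0,0],[0,-0.021,0.0013,0,0],[0,-0.028,0.0018,0,0],[0,-0.034,0.0021,0,0],[0,-0.039,0.0025,0,0],[0,-0.043,0.0027,0,0],[0,-0.045,0.0028,0,0]]]'

```text
t: 22.6
tool_pos: [0.646, 0.1138, 0.0347]
orientation: [-3.14, 0.101, -0.0]
force: [1.0, -0.0, -0.0]
opening: 0.0467
```

Call:
play_rows --series '[[[0,0,0,0,0],[0,0.01,-0.0006,0,0],[0,0.01,-0.0006,0.04,0],[0,-0.03,0.001,0.08,0],[0,-0.08,0.005,0.08,0],[0,-0.13,0.009,0.08,0],[0,-0.15,0.01,0.08,0],[0,-0.15,0.01,0.08,0]]]'

```text
t: 23.4
tool_pos: [0.4931, 0.1241, 0.1139]
orientation: [3.14, -0.099, -0.003]
force: [0.2, -0.0, -0.6]
opening: 0.0463
```

```bash
python3 - <<'E'
from edge import *
c=snap('wrist','w17');crop(c,'w17c',0,0,640,480,1.25)
s=sensors.read_state();print(s['t'],s['tool_pos'],bf([s['tool_pos']]),s['opening'],s['force'])
E
```

```text
23.45 [0.4953 0.124  0.1147] [[-0.1514  0.1027]] 0.04682049447541297 [ 0.0987 -0.3078  0.7702]
```

View pics/w17c.png

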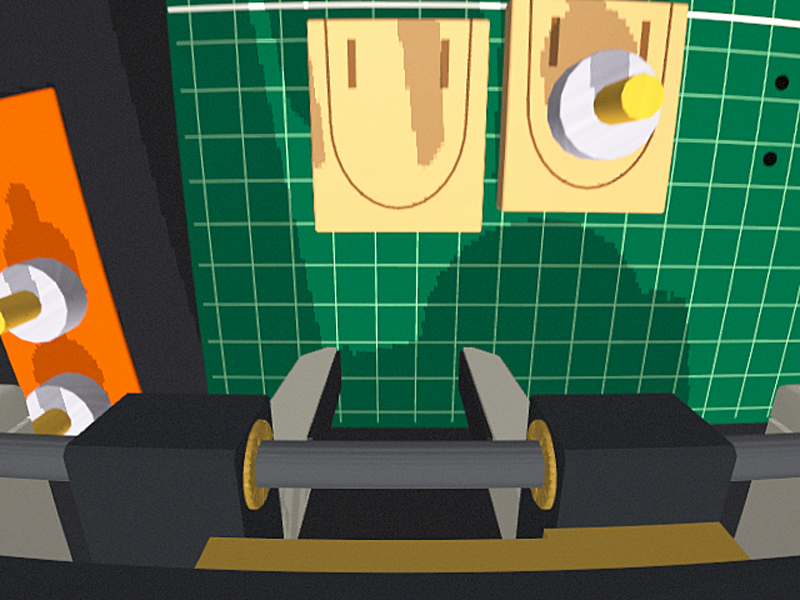

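Call:
play_rows --series '[[[0,0,0,-0.04,0],[0,0,0,-0.07,0],[0,0,0,-0.0813,0],[0,0,0,-0.0813,0],[0,0.01,-0.0006,-0.0813,0],[0,0.02,-0.0013,-0.0813,0],[0,0.03,-0.0019,-0.0813,0],[0,0.035,-0.0022,-0.0813,0]]]'

```text
t: 24.25
tool_pos: [0.5334, 0.1215, 0.0344]
orientation: [-3.14, 0.101, -0.003]
force: [-1.8, 0.7, 0.7]
opening: 0.0465
```

Call:
play_rows --series '[[[0,0.0015,-0.0001,0,0],[0,0.003,-0.0002,0,0],[0,0.003,-0.0002,0,0],[0,0.003,-0.0002,0,0]]]'

```text
t: 24.65
tool_pos: [0.534, 0.1214, 0.0331]
orientation: [3.14, -0.101, -0.0]
force: [-0.6, -1.2, -0.1]
opening: 0.0463
```

```bash
python3 - <<'E'
from edge import *
c=snap('wrist','w18');crop(c,'w18c',0,0,640,480,1.25)
r,L,e,E=scan(c,list(range(215,415,20)),[70,100,130,150,170,190])
p=np.polyfit(L[:,1],L[:,0],1); print(p,L[:,0]);print(E[:,0]); print('gap',np.polyval(p,E[:,1])-E[:,0])
s=sensors.read_state();print(s['t'],s['tool_pos'],bf([s['tool_pos']]))
E
```

```text
[0.0029 0.0011] [0.0017 0.0016 0.0016 0.0016 0.0015 0.0015]
[-0.0029 -0.0028 -0.0028 -0.0029 -0.0029 -0.0029 -0.0029 -0.0029 -0.0029
 -0.0029]
gap [0.0044 0.0043 0.0043 0.0043 0.0043 0.0043 0.0043 0.0042 0.0042 0.0042]
24.7 [0.534  0.1214 0.0331] [[-0.1127  0.1025]]
```

View pics/w18c.png

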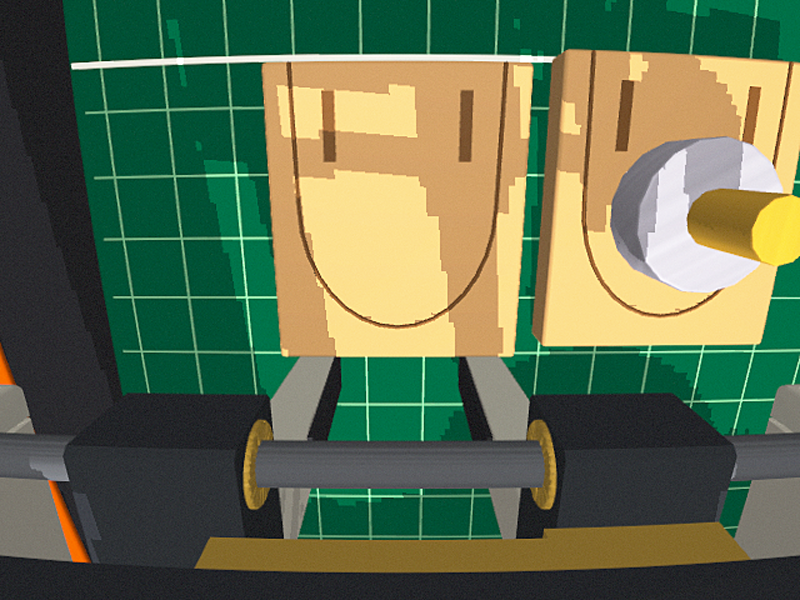

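Gap 4.25 mm, and the edge is square to the line. Push 4.2 mm.

Call:
play_rows --series '[[[0,0.0015,-0.0001,0,0],[0,0.003,-0.0002,0,0],[0,0.004,-0.0003,0,0],[0,0.0042,-0.0003,0,0],[0,0.0042,-0.0003,0,0],[0,0.0042,-0.0003,0,0]]]'

```text
t: 25.3
tool_pos: [0.5385, 0.121, 0.0332]
orientation: [3.14, -0.101, 0.0]
force: [0.1, 0.4, -0.5]
opening: 0.0469
```

```bash
python3 - <<'E'
from edge import *
c=snap('wrist','w19')
r,L,e,E=scan(c,list(range(215,415,20)),[70,100,130,150,170,190])
p=np.polyfit(L[:,1],L[:,0],1); p=np.array([.0022,np.mean(L[:,0]-.0022*L[:,1])]);print(p,L[:,0]); print('gap',np.polyval(p,E[:,1])-E[:,0])
s=sensors.read_state();print(s['t'],s['tool_pos'],bf([s['tool_pos']]))
E
```

```text
[0.0022 0.0012] [0.0017 0.0017 0.0016 0.0017 0.0015 0.0015]
gap [0.0001 0.0001 0.0002 0.0001 0.0001 0.0001 0.0001 0.0001 0.0001 0.0001]
25.35 [0.5385 0.121  0.0332] [[-0.1082  0.1024]]
```

Call:
play_rows --series '[[[0,-0.006,0.0004,0,0],[0,-0.015,0.001,0,0],[0,-0.015,0.001,0.05,0],[0,-0.02,0.03,0.095,0],[0,-0.03,0.08,0.095,0],[0,-0.03,0.13,0.095,0],[0,-0.03,0.18,0.095,0],[0,-0.03,0.2165,0.095,0]]]'

```text
t: 26.15
tool_pos: [0.5073, 0.3402, 0.1286]
orientation: [-3.139, 0.099, -0.001]
force: [0.2, -1.1, -0.8]
opening: 0.0465
```

Call:
play_rows --series '[[[0,0,0,0,0],[0,0,0,0,0]]]'

```text
t: 26.35
tool_pos: [0.5074, 0.3382, 0.1278]
orientation: [3.139, -0.097, -0.001]
force: [0.2, -0.6, -0.6]
opening: 0.0462
```

```bash
python3 - <<'E'
from edge import *
c=snap('wrist','w20');crop(c,'w20c',0,0,640,480,1.25)
s=sensors.read_state();print(s['t'],s['tool_pos'],s['orientation'],s['q'])
E
```

```text
26.4 [0.5077 0.3372 0.1278] [ 3.1392 -0.0995 -0.001 ] [ 0.5024  0.2269  1.5745 -0.0004  1.3412  2.1366]
```

View pics/w20c.png

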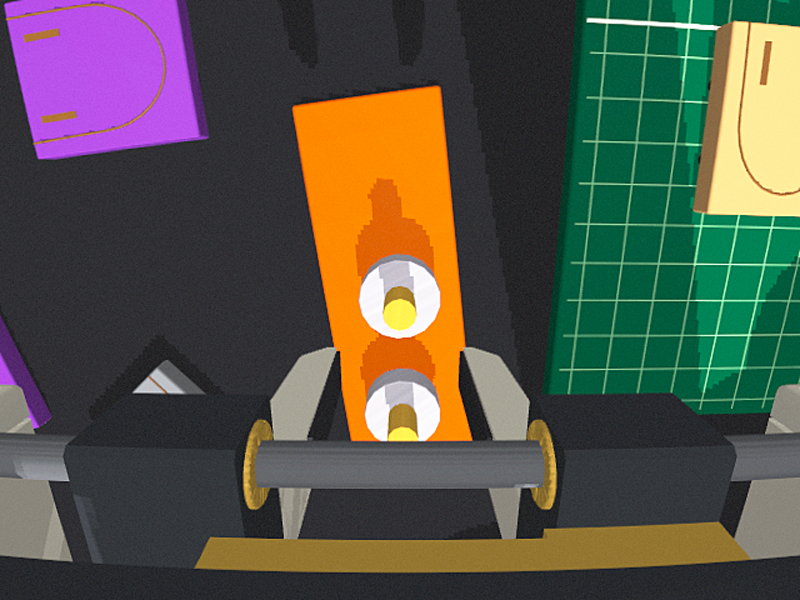

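Call:
play_rows --force 30 --series '[[[0,0.001,0,-0.04,0],[0,0.001,0,-0.07,0],[0,0.001,0,-0.0845,0],[0,0.001,0,-0.0845,0],[1,0.001,0,-0.0845,0],[1,0.001,0,-0.0845,0],[1,0.001,0,-0.0845,0],[1,0.001,0,-0.0845,0]]]'

```text
t: 27.2
tool_pos: [0.5103, 0.338, 0.045]
orientation: [-3.139, 0.101, -0.003]
force: [1.1, 0.8, -0.3]
opening: 0.0191
```

Call:
play_rows --series '[[[1,0,0,0,0],[1,0,0,0,0],[1,0,0,0.02,0],[1,0,0,0.045,0],[1,0,0,0.055,0]]]'

```text
t: 27.7
tool_pos: [0.5101, 0.338, 0.1005]
orientation: [-3.139, 0.101, -0.003]
force: [0.3, -0.0, -2.3]
opening: 0.0173
```

Call:
play_rows --series '[[[1,0.008,-0.02,0,0],[1,0.02,-0.052,0,0],[1,0.034,-0.088,0,0],[1,0.048,-0.124,0,0],[1,0.062,-0.16,0,0],[1,0.074,-0.19,0,0],[1,0.082,-0.21,0,0],[1,0.086,-0.2205,0,0]]]'

```text
t: 28.5
tool_pos: [0.5955, 0.115, 0.0977]
orientation: [3.139, -0.104, -0.002]
force: [-0.6, -0.0, -2.3]
opening: 0.0171
```

Call:
play_rows --series '[[[1,0,0,0,0],[1,0,0,0,0],[1,0,0,0,0]]]'

```text
t: 28.8
tool_pos: [0.5949, 0.1184, 0.0984]
orientation: [-3.14, 0.099, 0.001]
force: [0.3, 0.5, -3.4]
opening: 0.0175
```

```bash
python3 - <<'E'
from edge import *
c=snap('wrist','w21');crop(c,'w21c',0,0,640,480,1.25)
s=sensors.read_state();print(s['t'],s['tool_pos'],s['opening'],s['force'])
E
```

```text
28.85 [0.595  0.1183 0.0985] 0.017376236823712372 [ 0.6339  0.3861 -3.6606]
```

View pics/w21c.png

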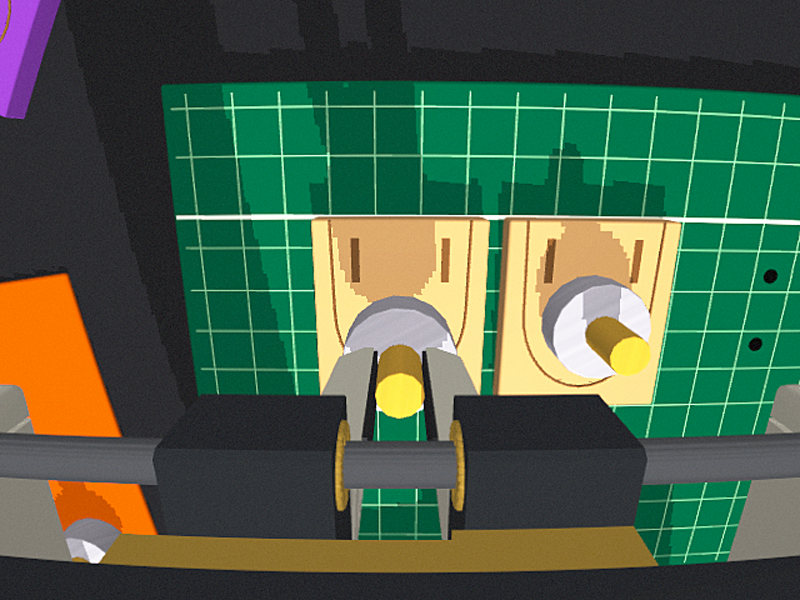

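Call:
play_rows --series '[[[1,0.0005,-0.0008,-0.012,0],[1,0.0005,-0.0008,-0.021,0],[1,0.0005,-0.0008,-0.025,0],[1,0.0005,-0.0008,-0.0265,0],[1,0.0005,-0.0008,-0.0272,0],[1,0.0005,-0.0008,-0.0277,0],[1,0.0005,-0.0008,-0.0277,0]]]'

```text
t: 29.55
tool_pos: [0.5962, 0.1162, 0.0712]
orientation: [-3.14, 0.101, -0.001]
force: [0.4, 0.4, -3.1]
opening: 0.017
```

Call:
play_rows --series '[[[1,0,0,-0.0006,0],[1,0,0,-0.0006,0],[1,0,0,-0.0006,0]]]'

```text
t: 29.85
tool_pos: [0.5963, 0.1163, 0.0709]
orientation: [-3.14, 0.101, -0.001]
force: [0.1, -0.7, 0.9]
opening: 0.0171
```

Call:
play_rows --series '[[[1,0,0,-0.0005,0],[1,0,0,-0.0005,0],[1,0,0,-0.0005,0]]]'

```text
t: 30.15
tool_pos: [0.5963, 0.1163, 0.0709]
orientation: [-3.14, 0.101, -0.001]
force: [-2.9, -0.8, 6.0]
opening: 0.0172
```

Contact made; release.

Call:
play_rows --series '[[[0.9,0,0,0.0005,0],[0.3,0,0,0.0005,0],[0.2,0,0,0.0005,0],[0,0,0,0.0005,0],[0,0,0,0.02,0],[0,0,0,0.05,0],[0,0,0,0.09,0]]]'

```text
t: 30.85
tool_pos: [0.5943, 0.1161, 0.1584]
orientation: [3.139, -0.101, -0.007]
force: [0.9, -0.0, -0.5]
opening: 0.0465
```

Call:
play_rows --series '[[[0,-0.006,-0.04,0.01,0],[0,-0.006,-0.04,0.01,0],[0,-0.006,-0.04,0.01,0],[0,-0.006,-0.04,0.01,0]]]'

```text
t: 31.25
tool_pos: [0.5894, 0.0766, 0.1689]
orientation: [-3.14, 0.101, 0.002]
force: [-0.7, -0.4, -0.1]
opening: 0.0468
```

```bash
cat > chk.py <<'E'
from edge import *
import sys
c=snap('wrist',sys.argv[1]);crop(c,sys.argv[1]+'c',0,0,640,480,1.25)
s=sensors.read_state();print(s['t'],s['tool_pos'],s['orientation'],s['force'])
im=c['color'].astype(float)
E
python3 chk.py w22
```

```text
31.3 [0.5893 0.0768 0.1687] [-3.1398  0.1003  0.003 ] [ 0.5079 -0.3879  0.7197]
```

View pics/w22c.png

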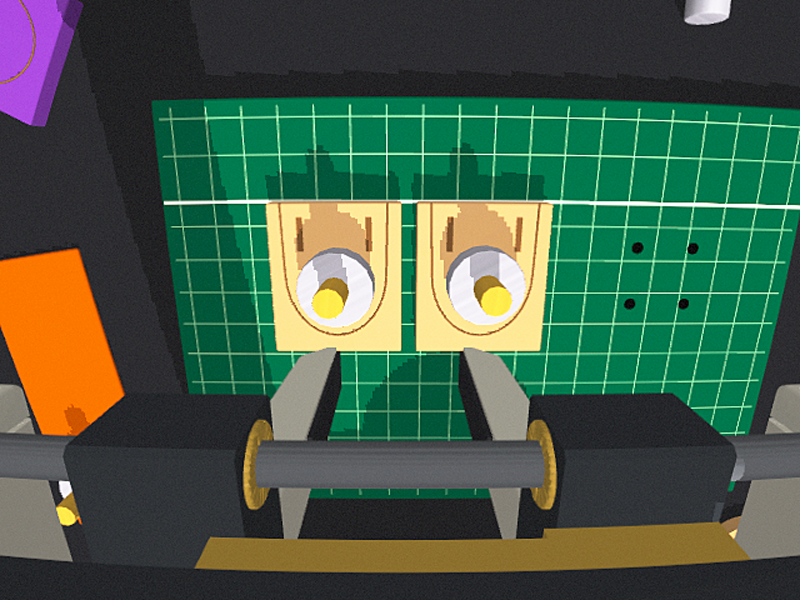

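```bash
python3 - <<'E'
from edge import *
c=load('w22')
r,L,e,E=scan(c,list(range(222,316,10))+list(range(345,432,10)),[140,160,180,200,460,480,500,540,580,620])
p=np.polyfit(L[:,1],L[:,0],1); E=bf(at_z(c,e,.015)); print(p,L[:,0]); print('gap',np.c_[E[:,1],np.polyval(p,E[:,1])-E[:,0]])
print('w tops',pk(c,[(327,304),(495,302)],.078))
for Q in ([(267,204),(401,204),(401,350),(277,350)],[(417,204),(552,204),(540,350),(416,350)]): print(pk(c,Q,.03).mean(0))
E
```

```text
[0.0025 0.0011] [0.0017 0.0017 0.0015 0.0017 0.0011 0.0009 0.0011 0.0008 0.0006 0.0007]
gap [[ 0.1418  0.0002]
 [ 0.1335 -0.    ]
 [ 0.1253  0.    ]
 [ 0.117   0.0001]
 [ 0.1088 -0.0001]
 [ 0.1006 -0.0002]
 [ 0.0924 -0.0002]
 [ 0.0842 -0.0003]
 [ 0.0761 -0.0003]
 [ 0.0679 -0.0003]
 [ 0.0409  0.0003]
 [ 0.0328  0.0002]
 [ 0.0246  0.0002]
 [ 0.0164  0.0002]
 [ 0.0081  0.0002]
 [-0.0001  0.0001]
 [-0.0083  0.0001]
 [-0.0166 -0.    ]
 [-0.0249 -0.    ]]
w tops [[-0.0499  0.1018]
 [-0.0489  0.0092]]
[-0.0482  0.103 ]
[-0.0483  0.0084]
```

Everything is lined up and weighted, so next is the valve to 45°.

Call:
play_rows --series '[[[0,-0.127,-0.423,0.0,0.009],[0,-0.127,-0.423,0.0,0.009],[0,-0.127,-0.423,0.0,0.009],[0,-0.127,-0.423,0.0,0.009],[0,-0.127,-0.423,0.0,0.009],[0,-0.127,-0.423,0.0,0.009],[0,-0.127,-0.423,0.0,0.009],[0,-0.127,-0.423,0.0,0.009]]]'

```text
t: 32.1
tool_pos: [0.4742, -0.3078, 0.169]
orientation: [-3.14, 0.085, 0.001]
force: [0.2, -0.4, -0.1]
opening: 0.0467
```

```bash
python3 -c "
from h import *
print(sensors.read_state()['tool_pos'])"
```

```text
[ 0.47420769 -0.30775692  0.16903942]
```

Call:
play_rows --series '[[[0,-0.0115,-0.039,0,0],[0,-0.0115,-0.039,0,0],[0,-0.0115,-0.039,0,0]]]'

```text
t: 32.4
tool_pos: [0.4631, -0.3457, 0.1688]
orientation: [-3.139, 0.089, 0.002]
force: [-0.1, -0.1, 0.5]
opening: 0.0466
```

```bash
python3 chk.py w23
```

```text
32.45 [ 0.4635 -0.3449  0.1689] [-3.1388  0.0866  0.0015] [-0.3365 -0.3663 -0.3519]
```

View pics/w23c.png

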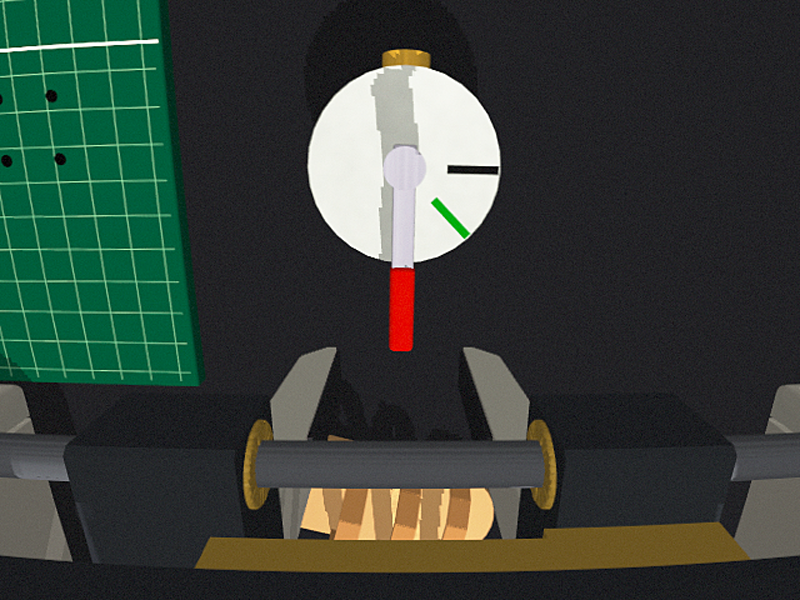

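Call:
play_rows --force 8 --series '[[[0,-0.001,-0.0005,-0.05,0],[0,-0.001,-0.0005,-0.085,0],[0,-0.001,-0.0005,-0.099,0],[0,-0.001,-0.0005,-0.099,0],[1,-0.001,-0.0005,-0.099,0],[1,-0.001,-0.0005,-0.099,0],[1,-0.001,-0.0005,-0.099,0],[1,-0.001,-0.0005,-0.099,0]]]'

```text
t: 33.25
tool_pos: [0.4632, -0.347, 0.0724]
orientation: [3.139, -0.087, 0.003]
force: [0.3, -0.2, 1.0]
opening: 0.0192
```

```bash
python3 - <<'E'
import numpy as np
from plant import sensors
s=sensors.read_state();print(s['tool_pos'],s['opening'],s['force'])
ax=np.array([.5400,-.3505]); p0=np.array(s['tool_pos'][:2])
for d in (7,14,21,28,35,40,45):
    a=np.deg2rad(d); R=np.array([[np.cos(a),-np.sin(a)],[np.sin(a),np.cos(a)]])
    print(d,np.round(ax+R@(p0-ax)-p0,4),round(a,3))
E
```

```text
[ 0.46320106 -0.3469959   0.07240569] 0.019159040934899143 [ 0.25181714 -0.15961403  0.98598076]
7 [ 0.0001 -0.0094] 0.122
14 [ 0.0014 -0.0187] 0.244
21 [ 0.0038 -0.0278] 0.367
28 [ 0.0073 -0.0365] 0.489
35 [ 0.0119 -0.0447] 0.611
40 [ 0.0157 -0.0502] 0.698
45 [ 0.02   -0.0553] 0.785
```

Call:
play_rows --series '[[[1,0,0,-0.001,0],[1,0.0001,-0.0094,-0.001,0.122],[1,0.0014,-0.0187,-0.001,0.244],[1,0.0038,-0.0278,-0.001,0.367],[1,0.0073,-0.0365,-0.001,0.489],[1,0.0119,-0.0447,-0.001,0.611],[1,0.0157,-0.0502,-0.001,0.698],[1,0.0157,-0.0502,-0.001,0.698]]]'

```text
t: 34.05
tool_pos: [0.4785, -0.3984, 0.0712]
orientation: [2.977, 0.995, 0.0]
force: [-2.4, -3.5, 6.4]
opening: 0.0139
```

```bash
python3 chk.py w24
```

```text
34.1 [ 0.4784 -0.3983  0.0712] [2.9783 0.9904 0.0003] [-1.9342 -2.68    6.5766]
```

View pics/w24c.png

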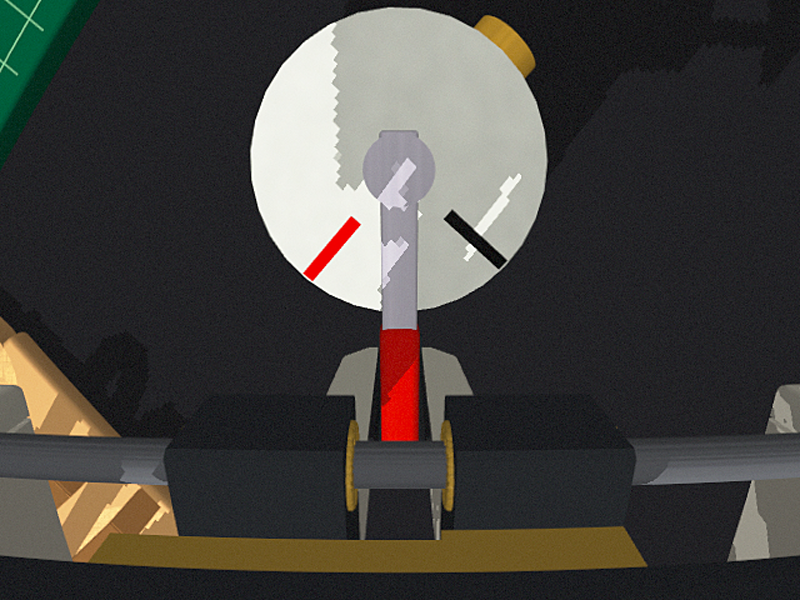

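```bash
python3 - <<'E'
from edge import *
c=load('w24'); f=lambda p,z: at_z(c,uncrop(p,0,0,1.25),z)
def ang(p,z): q=f(p,z); d=q[0]-q[1]; return np.degrees(np.arctan2(d[1],d[0]))%360
print('red',ang([(307,277),(357,220)],.045),'black',ang([(502,267),(448,212)],.045),'lever',ang([(400,438),(400,205)],.077),ang([(400,325),(399,205)],.077))
E
```

```text
red 174.6132551906167 black 262.65785184855883 lever 216.95940746560356 217.4096554430717
```

Call:
play_rows --series '[[[1,0.002,-0.0022,0,0.037],[1,0.0037,-0.0044,0,0.075],[1,0.0037,-0.0044,0,0.075],[1,0.0037,-0.0044,0,0.075],[0.6,0.0037,-0.0044,0,0.075],[0.3,0.0037,-0.0044,0,0.075],[0,0.0037,-0.0044,0,0.075],[0,0.0037,-0.0044,0.02,0.075]]]'

```text
t: 34.9
tool_pos: [0.48, -0.3988, 0.0863]
orientation: [-2.936, -1.101, 0.004]
force: [-0.3, -0.6, 0.3]
opening: 0.0379
```

Call:
play_rows --series '[[[0,0,0,0.04,0],[0,0,0,0.08,0],[0,0,0,0.1,0],[0,0,0,0.1,0]]]'

```text
t: 35.3
tool_pos: [0.4837, -0.4024, 0.1945]
orientation: [2.935, 1.101, 0.005]
force: [0.6, 0.2, 1.1]
opening: 0.0461
```

```bash
python3 chk.py w25
```

```text
35.35 [ 0.4827 -0.4015  0.1916] [2.9386 1.1024 0.0025] [-0.471  -0.3501 -0.858 ]
```

View pics/w25c.png

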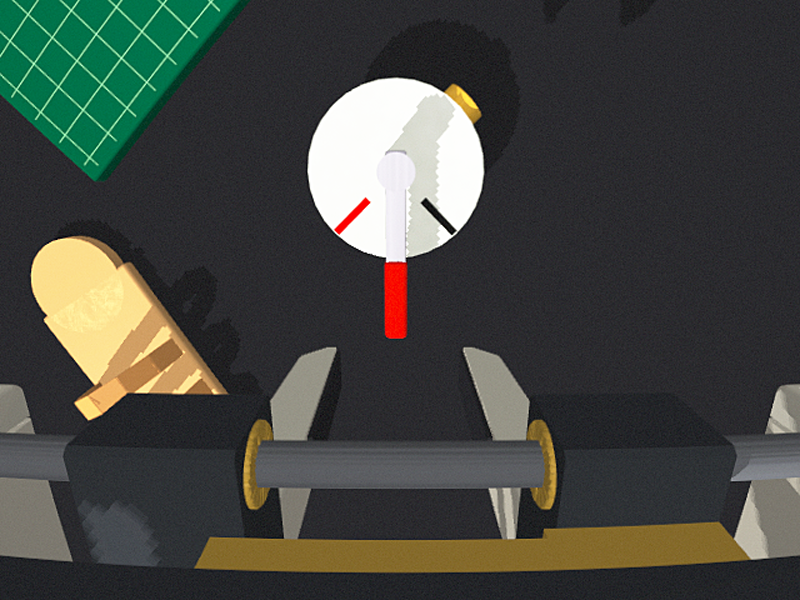

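The valve lever (395,270) lies midway between the red and black marks and covers the green one, so it's at about 45°. Back to the weights.

Call:
play_rows --series '[[[0,0.107,0.479,-0.02,-0.78],[0,0.107,0.479,-0.02,-0.78],[0,0.107,0.479,-0.02,-0.78],[0,0.107,0.479,-0.02,-0.78],[0,0.107,0.479,-0.02,-0.78],[0,0.107,0.479,-0.02,-0.78],[0,0.107,0.479,-0.02,-0.78],[0,0.107,0.479,-0.02,-0.78]]]'

```text
t: 36.15
tool_pos: [0.5655, -0.0188, 0.1713]
orientation: [-3.14, 0.098, 0.006]
force: [0.2, -0.6, -0.6]
opening: 0.0465
```

```bash
python3 chk.py w26
```

```text
36.2 [ 0.5663 -0.0114  0.1709] [-3.1356  0.0915  0.0055] [-1.1186  4.5745  0.4678]
```

View pics/w26c.png

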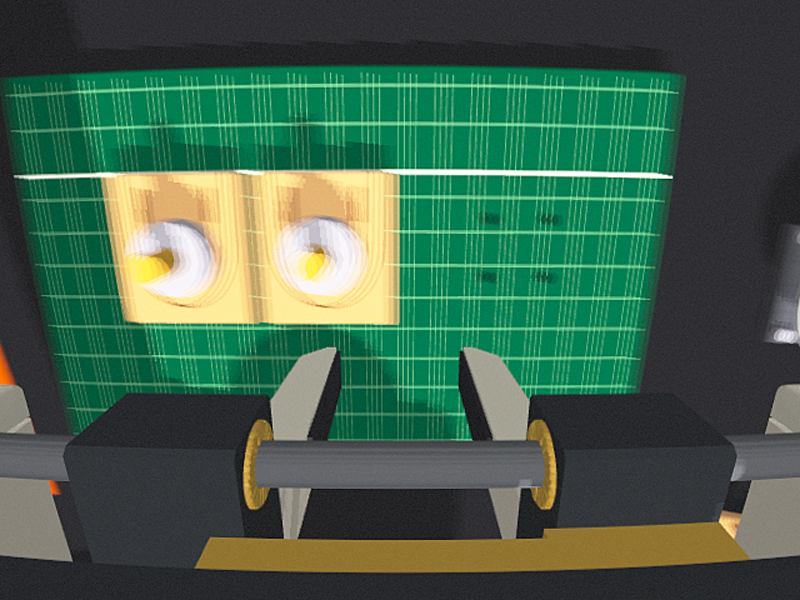

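Call:
play_rows --series '[[[0,0.029,0.126,-0.02,0],[0,0.029,0.126,-0.02,0],[0,0.029,0.126,-0.02,0],[0,0.029,0.126,-0.02,0],[0,0.029,0.126,-0.02,0]]]'

```text
t: 36.7
tool_pos: [0.5945, 0.1051, 0.1516]
orientation: [3.139, -0.095, -0.006]
force: [-0.6, 0.3, -0.3]
opening: 0.0467
```

```bash
python3 chk.py w27
```

```text
36.75 [0.5948 0.1043 0.1523] [ 3.1393 -0.0973 -0.0043] [0.163  0.6248 0.765 ]
```

View pics/w27c.png

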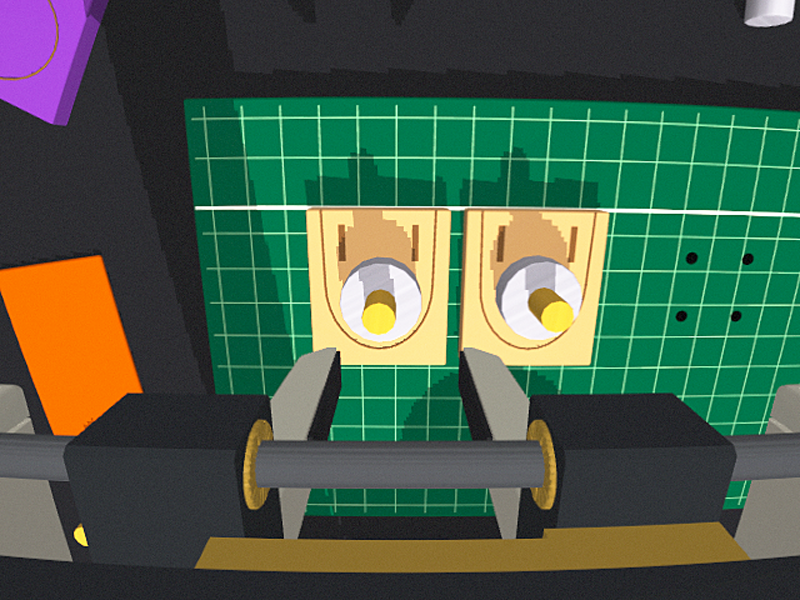

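Call:
play_rows --force 30 --series '[[[0,0.0015,0.012,0,0],[0,0.0015,0.012,-0.02,0],[0,0.0015,0.012,-0.05,0],[0,0.0015,0.012,-0.075,0],[0,0.0015,0.012,-0.0815,0],[0,0.0015,0.012,-0.0815,0]]]'

```text
t: 37.35
tool_pos: [0.5964, 0.1164, 0.0715]
orientation: [3.14, -0.099, -0.004]
force: [0.1, -0.1, 0.6]
opening: 0.0466
```

Call:
play_rows --series '[[[0.8,0,0,0,0],[1,0,0,0,0],[1,0,0,0,0],[1,0,0,0,0],[1,0,0,0,0],[1,0,0,0,0]]]'

```text
t: 37.95
tool_pos: [0.598, 0.117, 0.0735]
orientation: [-3.14, 0.098, -0.002]
force: [-1.1, -0.8, 4.8]
opening: 0.0178
```

Call:
play_rows --series '[[[1,0,0,0.01,0],[1,0,0,0.03,0],[1,0,0,0.04,0],[1,0,0,0.04,0]]]'

```text
t: 38.35
tool_pos: [0.5986, 0.1173, 0.1146]
orientation: [-3.139, 0.098, -0.005]
force: [1.7, -0.2, -2.6]
opening: 0.0174
```

Call:
play_rows --series '[[[1,-0.002,0.015,0,0],[1,-0.006,0.045,0,0],[1,-0.011,0.08,0,0],[1,-0.016,0.118,0,0],[1,-0.021,0.155,0,0],[1,-0.026,0.188,0,0],[1,-0.029,0.21,0,0],[1,-0.03,0.2185,0,0]]]'

```text
t: 39.15
tool_pos: [0.5653, 0.3384, 0.111]
orientation: [3.14, -0.093, -0.004]
force: [0.4, -1.4, -3.5]
opening: 0.0172
```

Call:
play_rows --series '[[[1,0,0,0,0],[1,0,0,-0.02,0],[1,0,0,-0.04,0],[1,0,0,-0.055,0],[1,0,0,-0.06,0],[1,0,0,-0.063,0],[1,0,0,-0.064,0],[1,0,0,-0.064,0]]]'

```text
t: 39.95
tool_pos: [0.568, 0.3357, 0.0495]
orientation: [-3.139, 0.098, -0.002]
force: [-0.1, -0.9, -3.6]
opening: 0.0173
```

```bash
python3 chk.py w28
```

```text
40.0 [0.5681 0.3358 0.0496] [-3.1393  0.0978 -0.0023] [-0.4553  0.1804 -3.2779]
```

View pics/w28c.png

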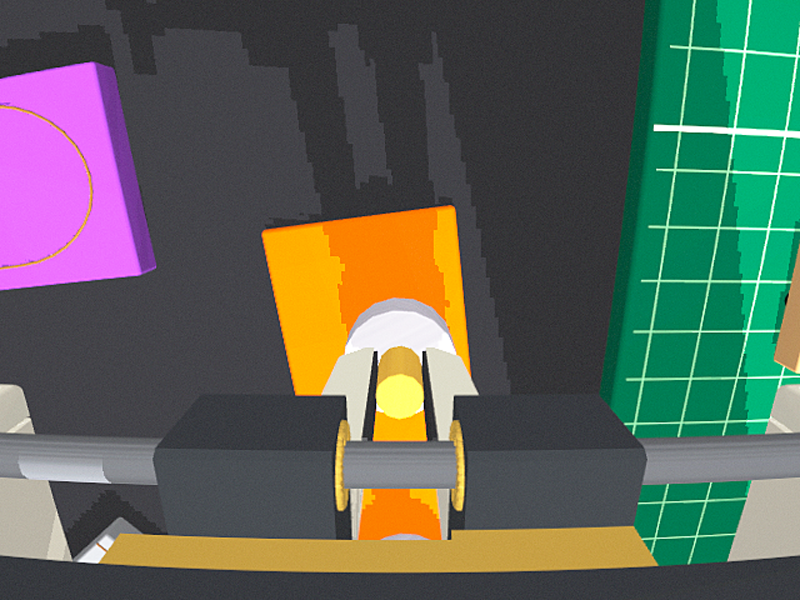

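Call:
play_rows --series '[[[1,0,0,-0.0008,0],[1,0,0,-0.0016,0],[1,0,0,-0.0016,0]]]'

```text
t: 40.3
tool_pos: [0.5677, 0.3357, 0.0475]
orientation: [-3.14, 0.098, -0.001]
force: [0.9, -0.2, -0.3]
opening: 0.0174
```

Call:
play_rows --series '[[[1,0,0,-0.0006,0],[1,0,0,-0.0006,0],[1,0,0,-0.0006,0]]]'

```text
t: 40.6
tool_pos: [0.5678, 0.3357, 0.0475]
orientation: [-3.14, 0.098, -0.001]
force: [-3.3, -2.6, 5.8]
opening: 0.0172
```

Call:
play_rows --series '[[[0.9,0,0,0.0005,0],[0.3,0,0,0.0005,0],[0.2,0,0,0.0005,0],[0,0,0,0.0005,0],[0,0,0,0.02,0],[0,0,0,0.05,0],[0,0,0,0.1,0]]]'

```text
t: 41.3
tool_pos: [0.5648, 0.3342, 0.1429]
orientation: [3.136, -0.098, -0.011]
force: [1.2, 0.2, -0.8]
opening: 0.0465
```

Call:
play_rows --series '[[[0,0.0225,-0.3128,0,0],[0,0.0225,-0.3128,0,0],[0,0.0225,-0.3128,0,0],[0,0.0225,-0.3128,0,0],[0,0.0225,-0.3128,0,0],[0,0.0225,-0.3128,0,0],[0,0.0225,-0.3128,0,0],[0,0.0225,-0.3128,0,0]]]'

```text
t: 42.1
tool_pos: [0.59, 0.0206, 0.1463]
orientation: [3.14, -0.103, 0.0]
force: [0.2, 0.8, -0.2]
opening: 0.0467
```

Call:
play_rows --series '[[[0,0,0,0,0],[0,0,0,0,0]]]'

```text
t: 42.3
tool_pos: [0.5897, 0.0244, 0.1462]
orientation: [-3.14, 0.095, 0.0]
force: [-0.1, 0.2, -1.1]
opening: 0.0465
```

```bash
python3 chk.py w29
```

```text
42.35 [0.5898 0.0245 0.1462] [-3.1398  0.0944  0.0003] [-0.1204  0.0522 -0.4794]
```

View pics/w29c.png

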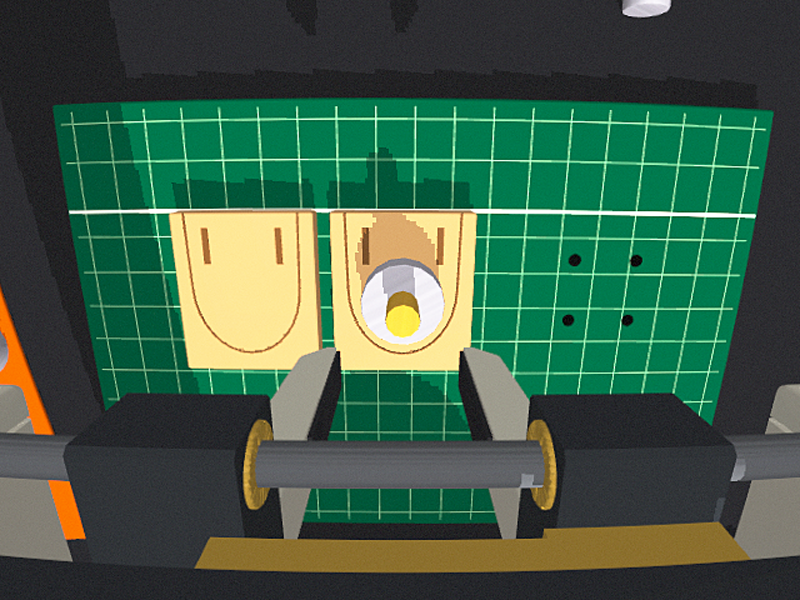

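Call:
play_rows --series '[[[0,0.0008,-0.0013,-0.03,0],[0,0.0008,-0.0013,-0.055,0],[0,0.0008,-0.0013,-0.07,0],[0,0.0008,-0.0013,-0.0752,0],[0,0.0008,-0.0013,-0.0752,0],[0,0.0008,-0.0013,-0.0752,0]]]'

```text
t: 42.95
tool_pos: [0.5915, 0.0217, 0.0724]
orientation: [-3.14, 0.097, -0.003]
force: [0.6, -0.0, 0.2]
opening: 0.0467
```

Call:
play_rows --force 30 --series '[[[0.8,0,0,0,0],[1,0,0,0,0],[1,0,0,0,0],[1,0,0,0,0],[1,0,0,0,0],[1,0,0,0,0]]]'

```text
t: 43.55
tool_pos: [0.5909, 0.0215, 0.0715]
orientation: [-3.14, 0.098, -0.001]
force: [0.7, 2.1, 3.3]
opening: 0.017
```

Call:
play_rows --series '[[[1,0,0,0.01,0],[1,0,0,0.03,0],[1,0,0,0.04,0],[1,0,0,0.04,0]]]'

```text
t: 43.95
tool_pos: [0.592, 0.0213, 0.1133]
orientation: [3.14, -0.098, 0.006]
force: [0.5, 0.3, -3.0]
opening: 0.0174
```

Call:
play_rows --series '[[[1,-0.004,0.015,0,0],[1,-0.013,0.047,0,0],[1,-0.023,0.085,0,0],[1,-0.033,0.122,0,0],[1,-0.043,0.159,0,0],[1,-0.053,0.196,0,0],[1,-0.063,0.232,0,0],[1,-0.072,0.265,0,0]]]'

```text
t: 44.75
tool_pos: [0.5165, 0.2885, 0.1098]
orientation: [3.14, -0.097, -0.003]
force: [0.2, 0.0, -3.1]
opening: 0.0172
```

Call:
play_rows --series '[[[1,-0.007,0.027,0,0],[1,-0.012,0.043,0,0],[1,-0.014,0.051,0,0],[1,-0.014,0.051,-0.015,0],[1,-0.014,0.051,-0.035,0],[1,-0.014,0.051,-0.053,0],[1,-0.014,0.051,-0.061,0],[1,-0.014,0.051,-0.064,0]]]'

```text
t: 45.55
tool_pos: [0.5041, 0.3357, 0.0456]
orientation: [3.138, -0.1, -0.004]
force: [-2.5, -1.6, 2.8]
opening: 0.0172
```

```bash
python3 chk.py w30
```

```text
45.6 [0.5045 0.3362 0.0461] [ 3.1389 -0.0995 -0.0021] [ 0.1737 -0.4746 -3.4874]
```

View pics/w30c.png

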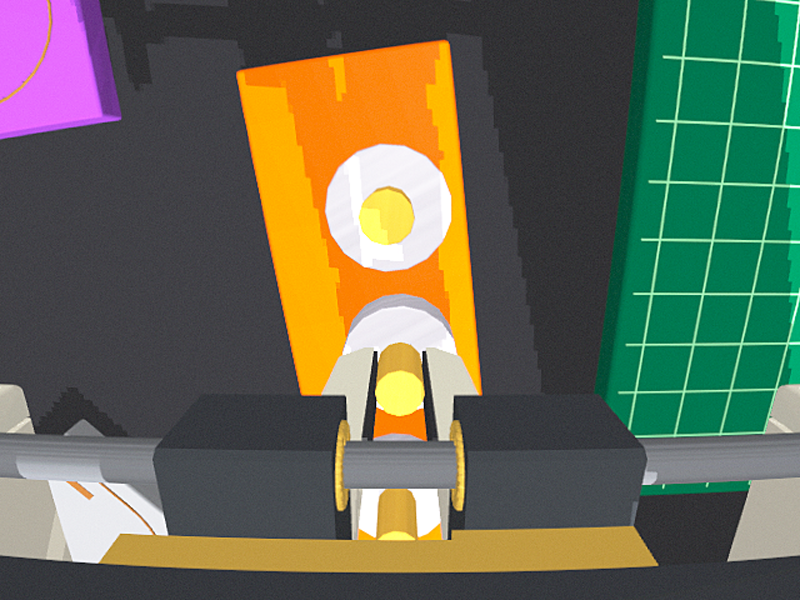

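Call:
play_rows --series '[[[1,0,0,-0.0006,0],[1,0,0,-0.0006,0],[1,0,0,-0.0006,0]]]'

```text
t: 45.9
tool_pos: [0.5052, 0.3377, 0.0473]
orientation: [-3.139, 0.098, -0.002]
force: [-0.5, -0.7, -2.2]
opening: 0.0177
```

Call:
play_rows --series '[[[1,0,0,-0.0006,0],[1,0,0,-0.0006,0],[1,0,0,-0.0006,0]]]'

```text
t: 46.2
tool_pos: [0.5046, 0.3375, 0.046]
orientation: [-3.14, 0.097, -0.0]
force: [0.4, 1.1, -3.3]
opening: 0.0175
```

Call:
play_rows --series '[[[1,0,0,-0.0006,0],[1,0,0,-0.0006,0],[1,0,0,-0.0006,0]]]'

```text
t: 46.5
tool_pos: [0.5047, 0.3375, 0.0455]
orientation: [-3.14, 0.098, -0.0]
force: [-1.0, -0.4, -1.0]
opening: 0.0175
```

Call:
play_rows --series '[[[1,0,0,-0.0006,0],[1,0,0,-0.0006,0],[1,0,0,-0.0006,0]]]'

```text
t: 46.8
tool_pos: [0.5048, 0.3375, 0.0455]
orientation: [-3.14, 0.098, -0.0]
force: [-2.4, -1.6, 5.8]
opening: 0.0173
```

Call:
play_rows --series '[[[0.9,0,0,0.0005,0],[0.3,0,0,0.0005,0],[0.2,0,0,0.0005,0],[0,0,0,0.0005,0],[0,0,0,0.02,0],[0,0,0,0.05,0],[0,0,0,0.1,0]]]'

```text
t: 47.5
tool_pos: [0.5023, 0.3361, 0.1418]
orientation: [3.136, -0.098, -0.01]
force: [-0.5, -0.6, 0.4]
opening: 0.0464
```

Call:
play_rows --series '[[[0,-0.05,-0.09,0.06,0],[0,-0.05,-0.09,0.1,0],[0,-0.05,-0.09,0.14,0],[0,-0.05,-0.09,0.14,0],[0,-0.05,-0.09,0.14,0],[0,-0.05,-0.09,0.14,0]]]'

```text
t: 48.1
tool_pos: [0.4552, 0.2475, 0.2855]
orientation: [-3.139, 0.098, -0.003]
force: [0.3, -0.8, -0.0]
opening: 0.0461
```

```bash
python3 chk.py w31; python3 - <<'E'
from h import *
c=snap('side','s2');crop(c,'s2c',200,100,400,350,2.4)
c=snap('top','t2');crop(c,'t2c',215,150,535,310,2.4)
E
```

```text
48.15 [0.4546 0.2474 0.2839] [ 3.1399 -0.0979 -0.0008] [ 0.16   -0.448  -0.4436]
```

View pics/w31c.png

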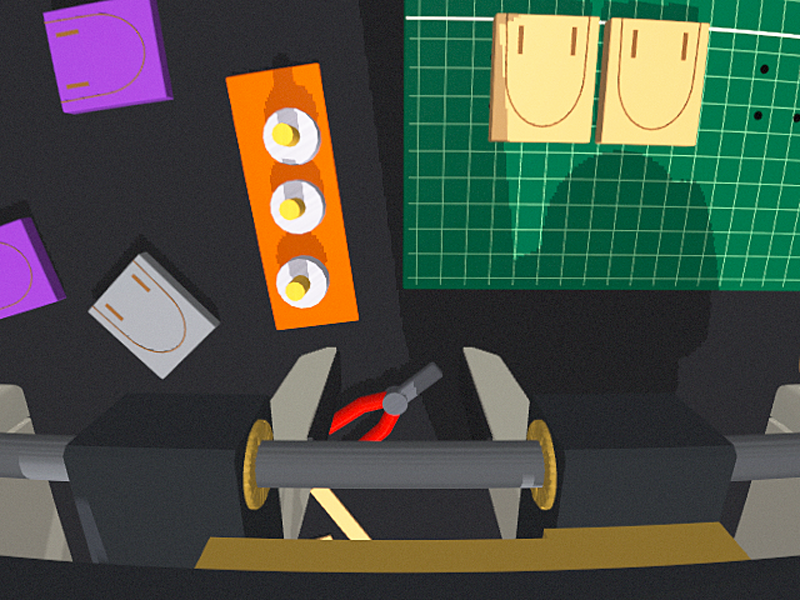

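View pics/s2c.png

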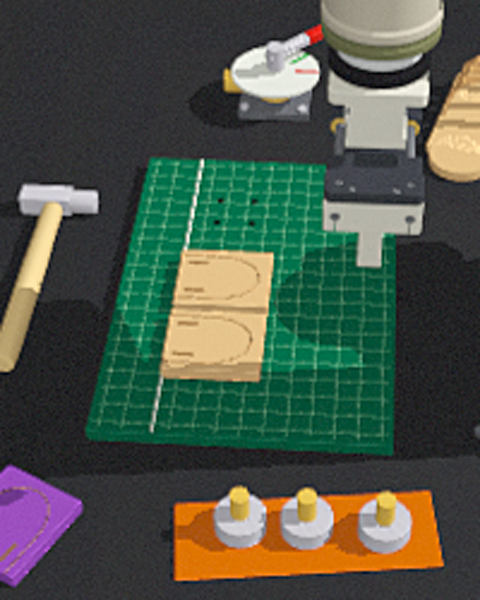

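View pics/t2c.png

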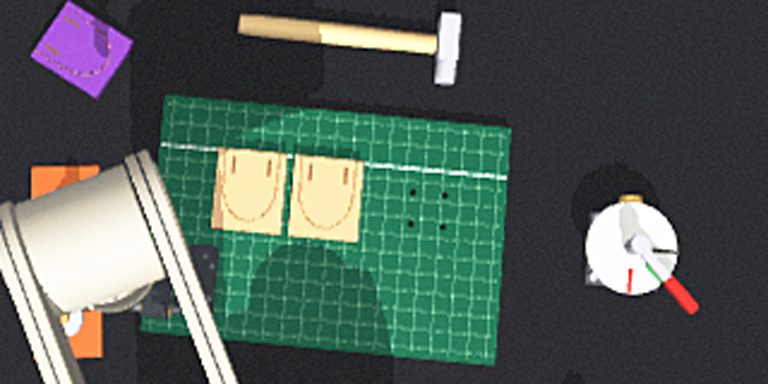

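```bash
python3 - <<'E'
from edge import *
def A(c,p,z,x0,y0,k): q=at_z(c,uncrop(p,x0,y0,k),z); d=q[0]-q[1]; return np.degrees(np.arctan2(d[1],d[0]))%360
c=load('w25'); a=lambda p,z:A(c,p,z,0,0,1.25)
r,b,l=a([(337,233),(369,200)],.045),a([(454,233),(423,201)],.045),a([(396,337),(396,195)],.077); print(r,b,l,l-(r+b-90)/2)
crop(c,'w25z',230,50,410,290,2.5)
c=load('t2'); crop(c,'t2v',440,210,540,290,7)
r=load('w31'); R,L,e,E=scan(r,list(range(412,478,8))+list(range(494,562,8)),[335,345,355,375,385,590,610,630])
p=np.polyfit(L[:,1],L[:,0],1); print(p,L[:,0]); print(np.c_[E[:,1],np.polyval(p,E[:,1])-E[:,0]].T)
E
```

```text
175.97779852151928 266.0779824716385 221.00199000077967 44.97409950420078
[0.0027 0.0003] [0.0009 0.0009 0.0008 0.0007 0.0008 0.     0.0001 0.0001]
[[ 0.1311  0.1229  0.1148  0.1066  0.0984  0.0901  0.0818  0.0736  0.0652
   0.0463  0.0378  0.0293  0.0208  0.0121  0.0035 -0.0053 -0.014  -0.0229]
 [-0.0002 -0.0001  0.0001  0.0001 -0.0001 -0.0002  0.0001 -0.0001 -0.0001
  -0.     -0.0001  0.0001 -0.0001  0.0001 -0.0001  0.0001 -0.0002  0.    ]]
```

View pics/w25z.png

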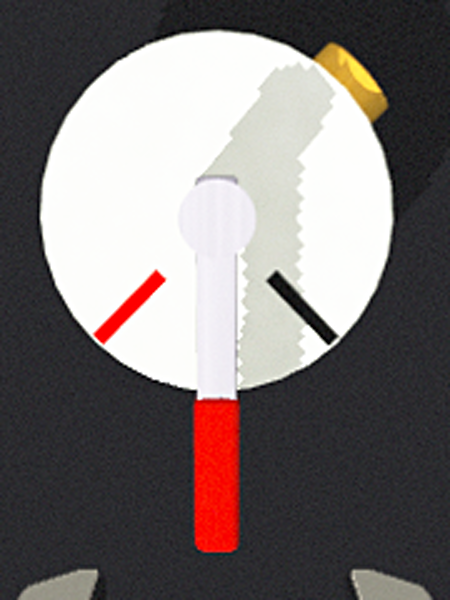

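View pics/t2v.png

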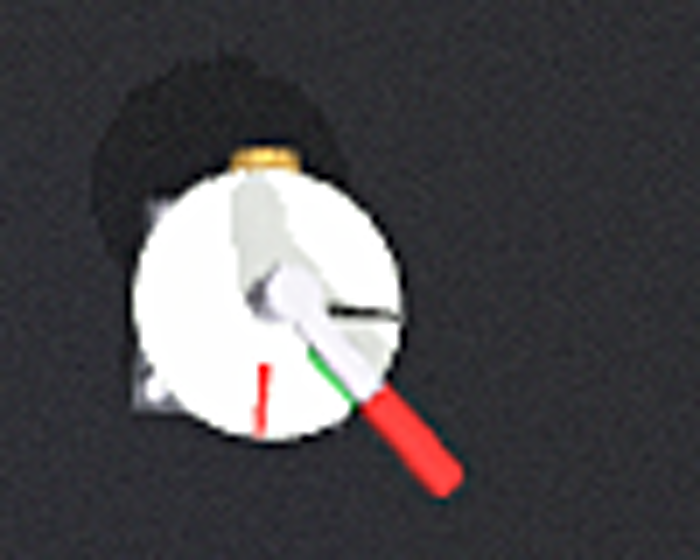

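The valve reads 45.0°, the blanks are within 0.2 mm of the line, and all three weights stand on the pad. The arm is clear, so I'm handing in.

```bash
python3 -c "
from plant import robot
print(robot.close_job())"
```

```text
the job is handed in; nothing more can be done
None
```

I finished the whole job and handed it in at about 48 s of the 210 s allowed; no verdict was reported.

- **Order of work:** I shut the valve, pushed the two tan blanks that were present up to the line, stood a weight on each, and turned the valve to half open. Then I put both weights back on the pad beside the third.
- **Knock:** After I first lined it up, one blank was knocked about 25 mm past the line. I pushed it back, lined it up again and checked it before placing its weight.
- **Blanks, last check:** Both front edges were within about 0.2 mm of the line along their length, though the camera calibration is only good to about 2 mm. That reading treats the line and edge as sharing the same camera error. The wrist camera's absolute positions were about 2–3 mm off the arm's own readings.
- **Valve, last check:** It read 45.0° from the marks in the wrist picture. An earlier closer picture, taken before the last small turn, disagreed with the arm's reading by about 3°. The top view also shows the lever along the green mark.
- **Weights and robot:** All three weights stand upright on the orange pad, and the arm was clear of everything.
- **Bystanders:** The arm never worked near the hammer, sandal or pliers. They looked unmoved in the pictures, but I did not measure them.

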